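Fit out a controller housing with its interlocking modules

ROBOT

A 6-joint arm with a two-finger parallel gripper is mounted at the origin on the work surface. World frame = base frame: x ahead of the robot, y to its left, z up, the work surface at z = 0. Lengths are in m, angles in degrees, forces in N, time in s.
With the tool pointing down it reaches from about 0.35 to 0.875 m from the base axis. Payload 4.2 kg.
Tool frame: the origin (TCP) lies midway between the tips of the shut fingers; the grasp point (between the pads) lies 19 mm behind it; z points along the fingers, y is the line along which they close (so a half turn about z gives the same grasp; the last joint's range is limited). The gripper opens to 87 mm and grips with 3 to 60 N. Pads are 19 mm wide; open, the fingers measure 117 mm over their backs; the gripper's body (75 mm by 190 mm) begins 51 mm behind the grasp point.
Start: joints at [-60.355, 22.042, 0.453, 0, -68.411, -14.817], TCP at [0.16, -0.604, 0.223] pointing down, gripper open.
Joint ranges: [-179.83, 179.83], [-69.29, 118.12], [-61.27, 80.66], [-181.25, 117.63], [-171.15, -9.14], [-177.46, 177.46]. Speed limits (degrees/s): [159.86, 159.86, 180, 180, 180, 180].

INTERFACE

Orientations are given as a 3x3 rotation matrix whose columns are the frame's x, y, z axes.
In Python, from station import sense, capture, finish_job, silhouettes, landmark_of gives the robot as it stands.
- The arm moves only by the tool step_arm, never from a script. Its arguments are lists of equal length, an entry for each row: "linear": the shift along the tool's x, y, z in mm, a list of three; "delta_rot": the turn, a rotation vector about the tool's x, y, z in rad, a list of three; "grip": the finger opening in mm, from 0 to 87. A call has 1 to 10 rows; each row shifts and turns the commanded pose from where the row before left it, along the tool's axes as they then stand; what a row does not reach is not made up. A row lasts 1/8 s, in which the tool goes at most 62.5 mm and 10.7 degrees, less where a joint would pass 70% of its speed; a pose out of reach is approached as far as the arm can. A call with a gripper value outside its range is refused whole. The fingers move at their own pace and stop on an object; the grip force is fixed at half the most. Time passes only in rows, so rows that do not move let the fingers close. It gives the time, the measured TCP pose, the force, the opening and the grip force at its end, in the units of the state.
- sense(): the state, without advancing time (a new reading comes with each control period).
- capture(name): name is "scene" or "top" or "wrist"; returns a dict with "img" (400x640x3 uint8, red, green, blue), "fx", "fy", "cx", "cy" (pixels), "world_to_cam" (4x4, takes a point from world to camera coordinates); the wrist camera has in their place "mount" (4x4, takes a point from camera to tool coordinates, whose origin is the TCP and whose axes are the flange's). Camera axes: x right, y up, looking along -z (the intrinsics and any distortion apply to the point x, -y, -z); pixel columns grow to the right and rows downward; lengths in m; the calibration is good to about 2 mm. A picture is of the moment at which its call begins: read the wrist's pose just before it. There is no depth.
- finish_job(): hands the job in; it is judged then, once.
Trained networks look in the newest picture that a camera, given by its name, has taken for a name from the list of things; names that differ only in an ending like _2 or _b are one class to them, and where a whole thing is asked for, a point or a joint stands for the part that bears it (a point fixed in the world has none). Each returns a list of dicts, best first, with "score" (0 to 1); they miss things now and then, are a little off and sometimes report something else, mostly with a low value. They report only what shows in the picture. A call takes as long as a camera call. They do not tell look-alikes from the thing itself.
- silhouettes(camera, label): "mask" (400x640 bool, what is visible of it) and "point" ([column, row] in pixels, amid what is visible of it).
- landmark_of(camera, label): "point" ([column, row] in pixels: a listed point, or the origin of a listed thing).
The state is a dict: "time_s": time; "joints": joint angles; "joint_velocities": joint speeds; "effort": joint torques, N m; "tcp_pos": TCP position; "ee_rot": TCP orientation; "wrist_force": force on the tool from outside, world axes, zero at the start; "moment": the same for the moment, N m; "gripper_width": opening from 0.0 (shut) to 1.0 (fully open); "gripper_force": force on a finger pad.
Only numpy, scipy, OpenCV 4.12 (cv2) and the standard library are available. Lean on these libraries where they do the work, as an engineer would, in place of code of your own. Each camera call takes 0.05 s, during which the arm holds its last target. There are 200 camera calls.

TASK

Fit out this controller housing: tip its cover up by the tab until it comes out from under the two lugs, lift it off and lay it flat on the bench, right way up, well clear of the housing. Then fit every module that lies on the bench into the place of its own colour in the housing, turned so that its shape drops home flush on the floor, and after that put the cover back, tucked under the lugs and fully closed. Leave the solder, the multimeter and the spray can where they are.

Things in the scene. Friction and masses are not known exactly. Their poses are not given: they have to be found in the camera images.
- housing: controller housing: open grey plastic tub, 139 x 139 outside, 60 high (all lengths in mm), fixed. Walls and floor 5 thick, inside 129 x 129. Origin: centre of its underside; z up; the two hooked lugs stand at its -x wall. The floor shows the outlines of four places in the modules' colours; a fixed metal filter, 28 square, 28 high, fills the corner at x = -48, y = -48
- lugs (a point): on the housing's -x rim midway between two black hooked lugs (y = +45 and -45, each 20 wide); axes as the housing's, lies at its x = -69.5, z = 60. Uprights stand outside the wall, inner face 9.5 towards -x of this point; from their tops claws reach inwards over the rim to 3 towards +x of this point, underside 12 above the rim, top 15
- cover: light grey cover, 220 g, loose: plate x = -75.5 to 69.5, 139 wide, z = 10 to 14; lip below, 123 x 123 (3 play in the housing). Origin: centre of the lip's underside; +x to the tab. Closed: axes as the housing's, origin 50 above its origin, -x edge under the claws. Level it lifts only 8; tip it about the -x rim 0.3 to 0.5 rad, raise 5, draw 12 to 16 to +x, lift. Back the reverse way
- cover_tab (a point): middle of the top of the cover's black pull tab, an upright plate 12 thick (cover x), 40 wide (cover y), 24 high, standing on the plate at cover x = +50, y = 0; this point is 38 above the cover's origin. Axes as the cover's
- power: 'power' module (may be absent): board on a grey carrier 18 high; an L: bar of 29 x 93 on its -x side, a 29 square on the +x side at the +y end. Box around it 61 x 93 (x, y). Origin: that box's centre, on the underside; z up. Lies right way up at any yaw. Grip: orange terminal block on top, 26 along x, 12 along y, from 18 to 42 above the origin, centred at x = -16, y = 0. 120 g +-30%
- place_power (a point): the orange place for 'power', on the housing's floor (5 above its underside), axes as the housing's, at its x = -32, y = 16. The module's origin and axes coincide with these when it is home; places are cells of 32 pitch, so there is 3 gap between neighbours
- cpu: 'cpu' module (may be absent): board on a grey carrier 18 high; a T: bar of 93 x 29 on its -y side, a 29 square on the +y side at the middle. Box around it 93 x 61 (x, y). Origin: that box's centre, on the underside; z up. Lies right way up at any yaw. Grip: blue terminal block on top, 12 along x, 26 along y, from 18 to 42 above the origin, centred at x = 0, y = -16. 120 g +-30%
- place_cpu (a point): the blue place for 'cpu', on the housing's floor (5 above its underside), axes as the housing's, at its x = 16, y = -32. The module's origin and axes coincide with these when it is home; places are cells of 32 pitch, so there is 3 gap between neighbours
- comms: 'comms' module (may be absent): board on a grey carrier 18 high; a small L: bar of 29 x 61 on its -x side, a 29 square on the +x side at the +y end. Box around it 61 x 61 (x, y). Origin: that box's centre, on the underside; z up. Lies right way up at any yaw. Grip: yellow terminal block on top, 26 along x, 12 along y, from 18 to 42 above the origin, centred at x = -16, y = 0. 90 g +-30%
- place_comms (a point): the yellow place for 'comms', on the housing's floor (5 above its underside), axes as the housing's, at its x = 0, y = 0. The module's origin and axes coincide with these when it is home; places are cells of 32 pitch, so there is 3 gap between neighbours
- io: 'io' module (may be absent): board on a grey carrier 18 high; an L: bar of 29 x 93 on its +x side, a 29 square on the -x side at the +y end. Box around it 61 x 93 (x, y). Origin: that box's centre, on the underside; z up. Lies right way up at any yaw. Grip: red terminal block on top, 26 along x, 12 along y, from 18 to 42 above the origin, centred at x = +16, y = 0. 120 g +-30%
- place_io (a point): the red place for 'io', on the housing's floor (5 above its underside), axes as the housing's, at its x = 32, y = 16. The module's origin and axes coincide with these when it is home; places are cells of 32 pitch, so there is 3 gap between neighbours
- solder: bystander: a spool of solder, 56 across and 40 high, standing on its flange; origin centre of its underside
- multimeter: bystander: a yellow multimeter lying on its back, 145 x 75 x 32; origin centre of its underside
- spray_can: bystander: a white and red spray can, 52 across and 150 high; origin centre of its underside
There are look-alikes about, which are no part of the job. Leave any purple look-alike of the cpu alone.

How it is judged (in metres and radians):
On the way, in this order (a step that is already met when the one before it is completed fails the run):
1. the cover is tipped up by its tab's edge while its other edge is still down at the rim (angle between cover's own z axis and vertical above 0.2 rad and z of cover_tab in the frame of housing above 0.1 m and horizontal distance between cover and housing below 0.05 m), for 0.1 s.
2. the cover lies flat on the bench, right way up, clear of the housing, let go (angle between cover's own z axis and vertical below 0.08 rad and height (world z) of cover below 0.006 m and horizontal distance between cover and housing above 0.14 m and contact force between the fingers and cover below 0.1 N and linear speed of cover below 0.02 m/s), for 0.3 s.
3. every module present is home in its own place, flush on the floor of the housing, while the cover is still off (horizontal distance between power and place_power below 0.007 m and z of power in the frame of place_power between -0.004 and 0.003 m and angle between each of power, cpu, comms, io's own z axis and vertical below 0.06 rad and angle between the x axis of each of power, cpu, comms, io and the x axis of housing, either way round below 0.12 rad and y of place_cpu in the frame of power below -0.012 m and horizontal distance between cpu and place_cpu below 0.007 m and z of cpu in the frame of place_cpu between -0.004 and 0.003 m and y of place_power in the frame of cpu above 0.012 m and horizontal distance between comms and place_comms below 0.007 m and z of comms in the frame of place_comms between -0.004 and 0.003 m and y of place_cpu in the frame of comms below -0.012 m and horizontal distance between io and place_io below 0.007 m and z of io in the frame of place_io between -0.004 and 0.003 m and y of place_cpu in the frame of io below -0.012 m and horizontal distance between cover and housing above 0.1 m), for 0.2 s.
At the end, for the whole second after the job is handed in: every module present lies in its own place (within 7 mm, 0.12 rad, right way round, within 3 mm of the floor and level), and the cover is back on the housing, tab away from the lugs, within 7 mm of centre, down on the rim within 3 mm, level and at rest (horizontal distance between power and place_power below 0.007 m and z of power in the frame of place_power between -0.004 and 0.003 m and angle between each of power, cpu, comms, io's own z axis and vertical below 0.06 rad and angle between the x axis of each of power, cpu, comms, io and the x axis of housing, either way round below 0.12 rad and y of place_cpu in the frame of power below -0.012 m and horizontal distance between cpu and place_cpu below 0.007 m and z of cpu in the frame of place_cpu between -0.004 and 0.003 m and y of place_power in the frame of cpu above 0.012 m and horizontal distance between comms and place_comms below 0.007 m and z of comms in the frame of place_comms between -0.004 and 0.003 m and y of place_cpu in the frame of comms below -0.012 m and horizontal distance between io and place_io below 0.007 m and z of io in the frame of place_io between -0.004 and 0.003 m and y of place_cpu in the frame of io below -0.012 m and horizontal distance between cover and housing below 0.007 m and z of cover in the frame of housing between 0.046 and 0.053 m and angle between cover's own z axis and vertical below 0.04 rad and x of cover_tab in the frame of housing above 0.03 m and linear speed of cover below 0.02 m/s); the robot touches nothing.
It fails at once if the solder is moved more than 3 cm (distance of solder from where it was at the start of the episode above 0.03 m).
It fails at once if the multimeter is moved more than 3 cm (distance of multimeter from where it was at the start of the episode above 0.03 m).
It fails at once if the spray can is moved more than 3 cm (distance of spray_can from where it was at the start of the episode above 0.03 m).
Of power, cpu, comms, io only 3 to 4 are there at a start; the rules pass over those that are not, and their reading is None.
At some moment in a run one of power, cpu, comms, io may be knocked a few centimetres aside while the robot is not near it.
It also fails if it takes over 210 s, if anything falls off the work surface, if the arm or the gripper's body presses on something with over 40 N, if the wrist force passes 120 N, or if a joint passes its speed limit or range.

## Working session

There is one attempt and no reset: what is moved stays moved. The work goes in short steps, Python scripts to look and compute and a tool call to move; the robot and the scene stay as the last step left them, time stands still between calls to the robot, and variables do not carry over. Pictures are saved under pics/ and viewed, at most 14 in all, crops included, and the job is handed in when it is done.

Besides the shell and the picture viewer there is one more tool, called after "Emit:" as name(argument=value, ...) on one line, values as JSON. step_arm: Moves the arm, as the interface text tells. Its arguments: {"type":"object","properties":{"linear":{"type":"array"},"delta_rot":{"type":"array"},"grip":{"type":"array"}},"required":["linear","delta_rot","grip"]}

```bash
ls; mkdir -p pics
cat > h.py <<'E'
import numpy as np, cv2
from station import sense, capture, finish_job, silhouettes, landmark_of
def shot(cam,fn=None):
    s=sense(); c=capture(cam)
    if cam=="wrist":
        T=np.eye(4);T[:3,:3]=np.array(s["ee_rot"]);T[:3,3]=s["tcp_pos"]
        c["world_to_cam"]=np.linalg.inv(T@np.array(c["mount"]))
    if fn: cv2.imwrite(fn,c["img"][:,:,::-1])
    return c
def ray(c,uv,z):
    M=np.linalg.inv(np.array(c["world_to_cam"]))
    d=M[:3,:3]@np.array([(uv[0]-c["cx"])/c["fx"],-(uv[1]-c["cy"])/c["fy"],-1])
    o=M[:3,3]; return o+d*(z-o[2])/d[2]
def proj(c,p):
    q=np.array(c["world_to_cam"])@np.append(p,1)
    return np.array([c["cx"]+c["fx"]*q[0]/-q[2],c["cy"]-c["fy"]*q[1]/-q[2]])
E
python3 - <<'E'
from h import *
s=sense(); print({k:np.round(v,3).tolist() for k,v in s.items()})
c=shot("top","pics/top0.png"); print([k for k in c],np.linalg.inv(c["world_to_cam"]).round(3))
for n in ["housing","lugs","cover","cover_tab","power","cpu","comms","io","solder","multimeter","spray_can"]:
    for r in landmark_of("top",n)[:3]: print(n,round(r["score"],2),np.round(r["point"],1),ray(c,r["point"],{"cover_tab":.088,"lugs":.06,"cover":.05}.get(n,0)).round(3))
c=shot("scene","pics/scene0.png")
E
```

```text
pics
{'time_s': 0.0, 'joints': [-60.355, 22.091, 0.381, -0.032, -68.411, -14.815], 'joint_velocities': [0.053, 0.043, 0.007, 0.025, 0.0, -0.03], 'effort': [0.0, -39.066, 18.74, 4.22, 0.011, -0.0], 'tcp_pos': [0.16, -0.604, 0.221], 'ee_rot': [[-0.967, -0.256, -0.001], [-0.256, 0.967, 0.002], [0.0, 0.002, -1.0]], 'wrist_force': [-0.47, 0.838, 0.634], 'moment': [0.073, 0.039, -0.01], 'gripper_force': 0.0, 'gripper_width': 0.998}
['img', 'fx', 'fy', 'cx', 'cy', 'world_to_cam'] [[-0.024  0.995 -0.102  0.502]
 [-1.    -0.023  0.007 -0.114]
 [ 0.004  0.102  0.995  1.02 ]
 [ 0.     0.     0.     1.   ]]
housing 0.53 [418.3 210.8] [ 0.571 -0.367  0.   ]
housing 0.41 [173.7 171. ] [0.688 0.257 0.   ]
housing 0.2 [368.2 267.7] [ 0.43  -0.234  0.   ]
cover 0.69 [282.8 214.4] [ 0.566 -0.026  0.05 ]
cover_tab 0.61 [270.4 189.8] [ 0.622 -0.002  0.088]
power 0.95 [367.9 266.4] [ 0.434 -0.234  0.   ]
cpu 0.92 [401.9 161. ] [ 0.7   -0.331  0.   ]
cpu 0.72 [420.7 208.5] [ 0.576 -0.374  0.   ]
cpu 0.65 [472.7 237.6] [ 0.499 -0.502  0.   ]
comms 0.81 [364.8 215.7] [ 0.561 -0.23   0.   ]
io 0.91 [417.4 260.8] [ 0.445 -0.359  0.   ]
solder 0.65 [338.2 148. ] [ 0.738 -0.168  0.   ]
multimeter 0.87 [243.8 148.5] [0.743 0.077 0.   ]
multimeter 0.48 [338.  144.2] [ 0.748 -0.167  0.   ]
spray_can 0.88 [174.  168.3] [0.695 0.256 0.   ]
```

View pics/top0.png

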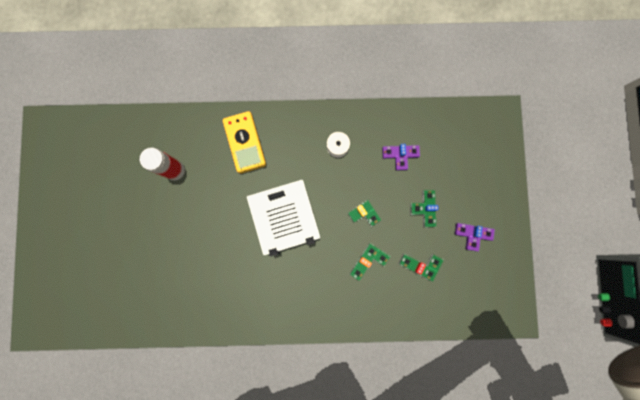

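View pics/scene0.png

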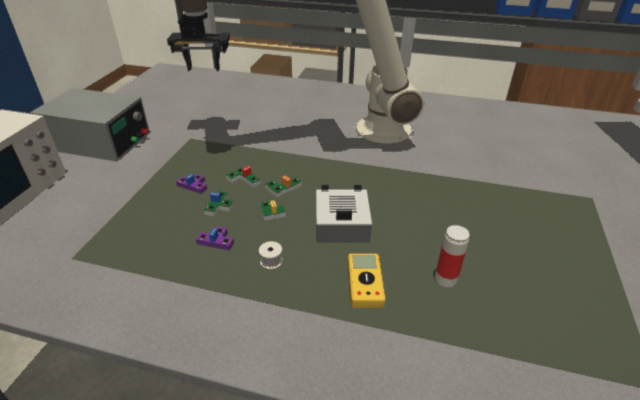

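Top view: the closed housing is at px (283,215), with its tab at (276,195) and the lugs towards the robot at (275,253) and (311,241). Blue-block candidates are the green board at (426,208), which is the cpu, and two purple look-alikes at (401,153) and (475,233), which I leave alone. The yellow block at (363,211) is comms, orange at (368,264) is power and red at (421,267) is io. The solder spool is at (338,144), the multimeter at (243,142) and the can at (165,165).

Next I go above the modules for a closer look.

Emit:
step_arm(linear=[[-50, 24, -19], [-50, 24, -19], [-50, 24, -19], [-50, 24, -19], [-50, 24, -19], [-50, 24, -19], [-50, 24, -19], [-50, 24, -19], [0, 0, 0], [0, 0, 0]], delta_rot=[[0, 0, 0], [0, 0, 0], [0, 0, 0], [0, 0, 0], [0, 0, 0], [0, 0, 0], [0, 0, 0], [0, 0, 0], [0, 0, 0], [0, 0, 0]], grip=[87, 87, 87, 87, 87, 87, 87, 87, 87, 87])

```text
time_s: 1.9
tcp_pos: [0.4973, -0.316, 0.3742]
ee_rot: [[-0.967, -0.256, -0.001], [-0.256, 0.967, 0.0], [0.001, 0.001, -1.0]]
wrist_force: [0.0, -0.1, -0.3]
gripper_width: 1.0
gripper_force: 0.0
```

Run:
```python
from h import *
c=shot("wrist","pics/w0.png"); s=sense(); print(s["tcp_pos"],np.array(c["mount"]).round(3).tolist(),c["fx"],c["cx"],c["cy"])
for uv in [(0,0),(639,0),(639,399),(0,399),(320,200)]: print(uv,ray(c,uv,0).round(3))
for n in ["power","cpu","comms","io","cover","cover_tab"]:
    for r in landmark_of("wrist",n)[:3]: print(n,round(r["score"],2),np.round(r["point"],1),ray(c,r["point"],{"cover_tab":.088,"cover":.05}.get(n,0)).round(3))
```

```text
[ 0.49680289 -0.31642679  0.37408323] [[0.0, 0.969, 0.248, 0.067], [1.0, -0.0, 0.0, -0.0], [0.0, 0.248, -0.969, -0.162], [0.0, 0.0, 0.0, 1.0]] 294.19979187813124 317.43989230255863 197.30456294099085
(0, 0) [ 0.379 -0.875  0.   ]
(639, 0) [0.116 0.117 0.   ]
(639, 399) [0.835 0.532 0.   ]
(0, 399) [ 1.208 -0.875  0.   ]
(320, 200) [ 0.568 -0.292  0.   ]
power 0.86 [368.7 138.3] [ 0.436 -0.237  0.   ]
power 0.65 [352.6 295.3] [ 0.747 -0.175  0.   ]
cpu 0.77 [278.1 196. ] [ 0.581 -0.37   0.   ]
cpu 0.69 [217.6 139.1] [ 0.506 -0.498  0.   ]
cpu 0.54 [285.1 259.4] [ 0.704 -0.327  0.   ]
comms 0.79 [355.8 204.6] [ 0.56  -0.224  0.   ]
io 0.86 [297.4 124.1] [ 0.444 -0.367  0.   ]
cover 0.62 [465.5 243.7] [ 0.567 -0.025  0.05 ]
```

View pics/w0.png

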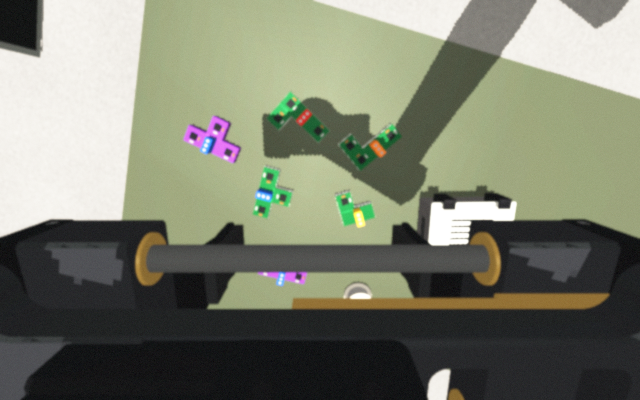

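Crop shows the cpu as the green T with a blue block at (267,190), clearly distinct from the purple look-alikes at (212,140) and (285,275). comms is at (353,210), power at (370,148), io at (300,112) and the cover at (465,215). Next I go over the housing with the tool turned so it closes along the cover's x.

Emit:
step_arm(linear=[[-23, 52, 15], [-23, 52, 15], [-23, 52, 15], [-23, 52, 15], [-23, 52, 15], [-23, 52, 15]], delta_rot=[[0, 0, 0], [0, 0, 0], [0, 0, 0], [0, 0, 0], [0, 0, 0], [0, 0, 0]], grip=[87, 87, 87, 87, 87, 87])

```text
time_s: 3.0
tcp_pos: [0.551, 0.0221, 0.2844]
ee_rot: [[-0.967, -0.255, 0.001], [-0.255, 0.967, 0.0], [-0.001, -0.0, -1.0]]
wrist_force: [-0.2, -0.5, -0.5]
gripper_width: 1.0
gripper_force: 0.0
```

Emit:
step_arm(linear=[[0, 0, 0], [0, 0, 0], [0, 0, 0], [0, 0, 0], [0, 0, 0], [0, 0, 0], [0, 0, 0], [0, 0, 0], [0, 0, 0], [0, 0, 0]], delta_rot=[[0, 0, -0.18], [0, 0, -0.18], [0, 0, -0.18], [0, 0, -0.18], [0, 0, -0.18], [0, 0, -0.18], [0, 0, -0.18], [0, 0, -0.18], [0, 0, -0.18], [0, 0, 0]], grip=[87, 87, 87, 87, 87, 87, 87, 87, 87, 87])

```text
time_s: 4.25
tcp_pos: [0.551, 0.0204, 0.2846]
ee_rot: [[0.301, -0.954, 0.0], [-0.954, -0.301, 0.0], [-0.0, -0.0, -1.0]]
wrist_force: [-0.7, -0.2, 0.3]
gripper_width: 1.0
gripper_force: 0.0
```

```bash
cat >> h.py <<'E'
from scipy.optimize import minimize
def bx(x0,x1,y0,y1,z0,z1): return np.array([[x,y,z] for x in (x0,x1) for y in (y0,y1) for z in (z0,z1)])/1000
PARTS={"power":[bx(-30.5,-1.5,-46.5,46.5,0,18),bx(-30.5,30.5,17.5,46.5,0,18),bx(-29,-3,-6,6,18,42)],
"cpu":[bx(-46.5,46.5,-30.5,-1.5,0,18),bx(-14.5,14.5,-30.5,30.5,0,18),bx(-6,6,-29,-3,18,42)],
"comms":[bx(-30.5,-1.5,-30.5,30.5,0,18),bx(-30.5,30.5,1.5,30.5,0,18),bx(-29,-3,-6,6,18,42)],
"io":[bx(1.5,30.5,-46.5,46.5,0,18),bx(-30.5,30.5,17.5,46.5,0,18),bx(3,29,-6,6,18,42)],
"cover":[bx(-75.5,69.5,-69.5,69.5,10,14),bx(44,56,-20,20,14,38)],
"housing":[bx(-69.5,69.5,-69.5,69.5,0,60)]}
def place(p,x,y,yaw,z):
    c,s=np.cos(yaw),np.sin(yaw); return p@np.array([[c,s,0],[-s,c,0],[0,0,1]])+[x,y,z]
def render(c,n,x,y,yaw,z,S=4):
    m=np.zeros((400*S,640*S),np.uint8)
    for p in PARTS[n]:
        q=np.array([proj(c,v) for v in place(p,x,y,yaw,z)])*S+S/2-.5
        cv2.fillConvexPoly(m,cv2.convexHull(np.round(q).astype(np.int32)),1)
    return cv2.resize(m.astype(np.float32),(640,400),interpolation=cv2.INTER_AREA)
def fit(c,n,mask,x,y,yaws,z,valid=None):
    v=np.ones((400,640)) if valid is None else valid
    mk=cv2.GaussianBlur(mask.astype(np.float32),(0,0),1)
    def f(p):
        r=cv2.GaussianBlur(render(c,n,p[0]/100,p[1]/100,p[2]/10,z),(0,0),1); return (np.abs(r-mk)*v).sum()/(mk*v).sum()
    best=None
    for w in yaws:
        r=minimize(f,[x*100,y*100,w*10],method="Nelder-Mead",options=dict(initial_simplex=np.array([[x*100,y*100,w*10],[x*100+2,y*100,w*10],[x*100,y*100+2,w*10],[x*100,y*100,w*10+4]]),xatol=.005,fatol=1e-4,maxiter=120))
        if best is None or r.fun<best[0]: best=(r.fun,r.x[0]/100,r.x[1]/100,r.x[2]/10)
    return best
E
python3 - <<'E'
from h import *
s=sense(); print(s["tcp_pos"],np.array(s["ee_rot"]).round(3).tolist(),np.round(s["joints"],1))
c=shot("wrist","pics/w1.png")
for n in ["cover","cover_tab","lugs"]:
    for r in landmark_of("wrist",n)[:2]: print(n,round(r["score"],2),np.round(r["point"],1),ray(c,r["point"],{"cover_tab":.088,"cover":.05,"lugs":.06}.get(n,0)).round(4))
r=silhouettes("wrist","cover")
for q in r[:1]: print(q["score"],q["mask"].sum()); print(fit(c,"cover",q["mask"],.566,-.026,[.3],.05))
c=shot("top")
r=silhouettes("top","cover")
for q in r[:1]: print(q["score"],q["mask"].sum()); print(fit(c,"cover",q["mask"],.566,-.026,[.3],.05))
E
```

```text
[0.55100969 0.0203776  0.28458214] [[0.301, -0.954, 0.0], [-0.954, -0.301, 0.0], [-0.0, -0.0, -1.0]] [ 19.   12.6  -4.   -0.  -73.4  -1.5]
cover 0.72 [317.3 140.7] [ 0.5645 -0.0212  0.05  ]
cover 0.48 [453.6  13.5] [ 0.4537 -0.2135  0.05  ]
cover_tab 0.79 [278.2 136.1] [ 0.6113 -0.0144  0.088 ]
0.9 12446
(np.float64(0.027689816158341287), np.float64(0.5633128831000852), np.float64(-0.027816981460287753), np.float64(0.27160910368773294))
0.55 3053
(np.float64(0.17249884956187714), np.float64(0.5634345203702376), np.float64(-0.030641638454018398), np.float64(0.27104947715317823))
```

View pics/w1.png

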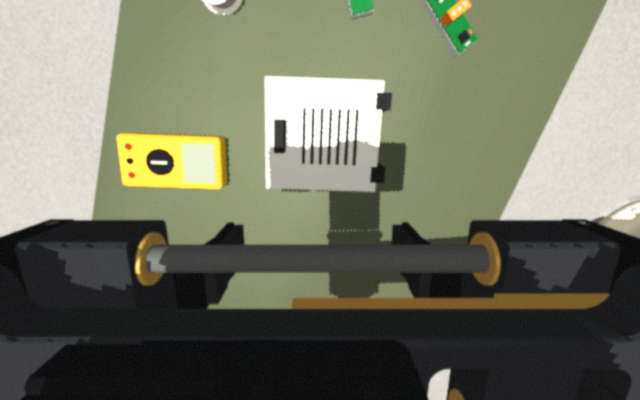

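Cover is closed at (317,135) px, with the tab at (280,136) and the lugs at (380,100) and (377,173). The mask fit puts the cover at (0.563, -0.028), yaw 15.6°; the tab landmark agrees to within a millimetre. Going down on the tab.

Emit:
step_arm(linear=[[0, 0, 0], [12.4, -12.2, 30], [12.4, -12.2, 30], [12.4, -12.2, 30], [12.4, -12.2, 30], [0, 0, 32], [0, 0, 32], [0, 0, 32], [0, 0, 0]], delta_rot=[[0, 0, 0.034], [0, 0, 0], [0, 0, 0], [0, 0, 0], [0, 0, 0], [0, 0, 0], [0, 0, 0], [0, 0, 0], [0, 0, 0]], grip=[87, 70, 60, 50, 50, 50, 50, 50, 50])

```text
time_s: 5.72
tcp_pos: [0.6109, -0.0139, 0.0671]
ee_rot: [[0.27, -0.963, -0.003], [-0.963, -0.27, -0.001], [0.0, 0.003, -1.0]]
wrist_force: [-0.1, 0.6, 0.0]
gripper_width: 0.573
gripper_force: 0.0
```

Emit:
step_arm(linear=[[0, 0, 0], [0, 0, 0], [0, 0, 0], [0, 0, 0], [0, 0, 0], [0, 0, 0]], delta_rot=[[0, 0, 0], [0, 0, 0], [0, 0, 0], [0, 0, 0], [0, 0, 0], [0, 0, 0]], grip=[0, 0, 0, 0, 0, 0])

```text
time_s: 6.48
tcp_pos: [0.6114, -0.0138, 0.0688]
ee_rot: [[0.271, -0.963, -0.0], [-0.963, -0.271, -0.0], [0.0, 0.0, -1.0]]
wrist_force: [-0.6, -0.5, 1.5]
gripper_width: 0.136
gripper_force: 30.0
```

Emit:
step_arm(linear=[[0, 0.45, -4.8], [0, 0.45, -4.8], [0, 0.45, -4.8], [0, 0.45, -4.8], [0, 0.45, -4.8], [0, 0.45, -4.8], [0, 0.45, -4.8], [0, 0.45, -4.8], [0, 0.45, -4.8], [0, 0, 0]], delta_rot=[[0.04, 0, 0], [0.04, 0, 0], [0.04, 0, 0], [0.04, 0, 0], [0.04, 0, 0], [0.04, 0, 0], [0.04, 0, 0], [0.04, 0, 0], [0.04, 0, 0], [0, 0, 0]], grip=[0, 0, 0, 0, 0, 0, 0, 0, 0, 0])

```text
time_s: 7.72
tcp_pos: [0.5998, -0.017, 0.1098]
ee_rot: [[0.27, -0.902, 0.337], [-0.963, -0.253, 0.095], [-0.0, -0.35, -0.937]]
wrist_force: [0.0, -0.4, -1.8]
gripper_width: 0.137
gripper_force: 30.0
```

Emit:
step_arm(linear=[[0, 0, 0], [0, 0, 0], [0, 0, 0]], delta_rot=[[0, 0, 0], [0, 0, 0], [0, 0, 0]], grip=[0, 0, 0])

```text
time_s: 8.1
tcp_pos: [0.6008, -0.0168, 0.1099]
ee_rot: [[0.271, -0.901, 0.338], [-0.963, -0.253, 0.095], [-0.0, -0.351, -0.936]]
wrist_force: [-0.8, 0.0, -0.9]
gripper_width: 0.135
gripper_force: 30.0
```

Run:
```python
from h import *
c=shot("scene"); s=silhouettes("scene","cover")
cv2.imwrite("pics/s1.png",cv2.resize(c["img"][130:270,260:440,::-1],None,fx=3,fy=3))
```

```text
(no output)
```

View pics/s1.png

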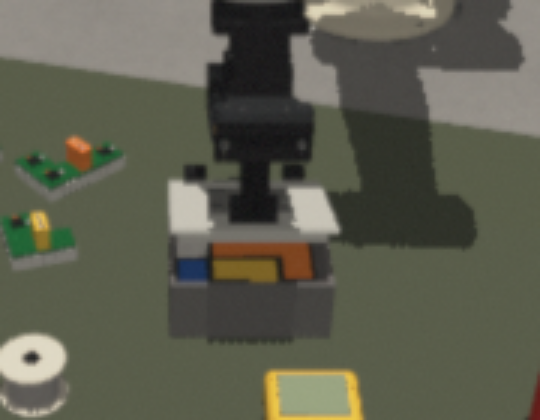

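Cover is tipped about 20° with its lug edge still on the rim under the claws (185–300, 185 in the crop). Now raise it, draw it out, lift and level it.

Emit:
step_arm(linear=[[0, -1.8, -4.7], [0, -6.5, 2.5], [0, -6.5, 2.5], [0, -8.4, -22.5], [0, -8.4, -22.5], [0, -8.4, -22.5], [0, 0, 0], [0, 0, 0], [0, 0, 0], [0, 0, 0]], delta_rot=[[0, 0, 0], [0, 0, 0], [0, 0, 0], [0, 0, 0], [0, 0, 0], [0, 0, 0], [-0.09, 0, 0], [-0.09, 0, 0], [-0.09, 0, 0], [-0.09, 0, 0]], grip=[0, 0, 0, 0, 0, 0, 0, 0, 0, 0])

```text
time_s: 9.45
tcp_pos: [0.6151, -0.0127, 0.1875]
ee_rot: [[0.271, -0.963, -0.001], [-0.963, -0.271, -0.0], [-0.0, 0.001, -1.0]]
wrist_force: [-0.1, 0.5, -2.5]
gripper_width: 0.131
gripper_force: 30.0
```

Emit:
step_arm(linear=[[0, 0, 0]], delta_rot=[[0, 0, 0]], grip=[0])

```text
time_s: 9.57
tcp_pos: [0.616, -0.0123, 0.1863]
ee_rot: [[0.271, -0.963, 0.001], [-0.963, -0.271, 0.0], [-0.0, -0.001, -1.0]]
wrist_force: [-0.1, 0.5, -2.8]
gripper_width: 0.134
gripper_force: 30.0
```

Emit:
step_arm(linear=[[-40, 11, 0], [-40, 11, 0], [-40, 11, 0], [-40, 11, 0], [-40, 11, 0], [0, 0, 36], [0, 0, 36], [0, 0, 36], [0, 0, 30], [0, 0, 12]], delta_rot=[[0, 0, 0], [0, 0, 0], [0, 0, 0], [0, 0, 0], [0, 0, 0], [0, 0, 0], [0, 0, 0], [0, 0, 0], [0, 0, 0], [0, 0, 0]], grip=[0, 0, 0, 0, 0, 0, 0, 0, 0, 0])

```text
time_s: 10.82
tcp_pos: [0.5062, 0.164, 0.036]
ee_rot: [[0.27, -0.963, -0.001], [-0.963, -0.27, -0.001], [0.0, 0.001, -1.0]]
wrist_force: [-0.6, -0.4, -1.7]
gripper_width: 0.133
gripper_force: 30.0
```

Emit:
step_arm(linear=[[0, 0, 8], [0, 0, 5], [0, 0, 3], [0, 0, 1]], delta_rot=[[0, 0, 0], [0, 0, 0], [0, 0, 0], [0, 0, 0]], grip=[0, 0, 0, 0])

```text
time_s: 11.32
tcp_pos: [0.5075, 0.1648, 0.0207]
ee_rot: [[0.271, -0.963, 0.001], [-0.963, -0.271, 0.001], [-0.0, -0.001, -1.0]]
wrist_force: [-0.2, -0.3, -1.8]
gripper_width: 0.136
gripper_force: 30.0
```

Emit:
step_arm(linear=[[0, 0, 2], [0, 0, 0], [0, 0, 0], [0, 0, 0], [0, 0, 0], [0, 0, -40], [0, 0, -60], [0, 0, -60], [0, 0, -60], [0, 0, -60]], delta_rot=[[0, 0, 0], [0, 0, 0], [0, 0, 0], [0, 0, 0], [0, 0, 0], [0, 0, 0], [0, 0, 0], [0, 0, 0], [0, 0, 0], [0, 0, 0]], grip=[0, 30, 30, 30, 30, 30, 50, 50, 50, 50])

```text
time_s: 12.58
tcp_pos: [0.5068, 0.1644, 0.3005]
ee_rot: [[0.271, -0.963, 0.0], [-0.963, -0.271, 0.0], [-0.0, -0.0, -1.0]]
wrist_force: [1.2, 1.2, -0.2]
gripper_width: 0.565
gripper_force: 0.0
```

Emit:
step_arm(linear=[[46, 16, 0], [46, 16, 0], [46, 16, 0], [46, 16, 0], [46, 16, 0], [46, 16, 0], [46, 16, 0], [46, 16, 0], [0, 0, 0], [0, 0, 0]], delta_rot=[[0, 0, 0], [0, 0, 0], [0, 0, 0], [0, 0, 0], [0, 0, 0], [0, 0, 0], [0, 0, 0], [0, 0, 0], [0, 0, 0], [0, 0, 0]], grip=[50, 50, 50, 50, 50, 50, 50, 50, 50, 50])

```text
time_s: 13.82
tcp_pos: [0.4833, -0.2242, 0.2981]
ee_rot: [[0.27, -0.963, -0.0], [-0.963, -0.27, 0.0], [-0.0, 0.0, -1.0]]
wrist_force: [0.2, 0.5, 0.4]
gripper_width: 0.573
gripper_force: 0.0
```

Run:
```python
from h import *
s=sense(); print(s["tcp_pos"],np.round(s["joints"],1))
c=shot("wrist","pics/w2.png")
for n,x,y in [("power",.435,-.235),("cpu",.58,-.372),("comms",.56,-.225),("io",.445,-.365)]:
    for q in silhouettes("wrist",n)[:3]:
        p=ray(c,q["point"],0.01)
        print(n,round(q["score"],2),q["mask"].sum(),p.round(3))
        if np.hypot(p[0]-x,p[1]-y)<.05: print("  fit",np.round(fit(c,n,q["mask"],p[0],p[1],[0,1.57,3.14,4.71],0),4))
c=shot("top")
for q in silhouettes("top","cover")[:1]:
    p=ray(c,q["point"],0.01); print(p,np.round(fit(c,"cover",q["mask"],p[0],p[1],[.27],0),4))
for n in("lugs","housing","place_power","place_cpu","place_io","place_comms"):
    for r in landmark_of("top",n)[:1]: print(n,round(r["score"],2),ray(c,r["point"],{"lugs":.06,"housing":0}.get(n,.005)).round(4))
```

```text
[ 0.48333134 -0.22416456  0.29806164] [ -7.4  10.4  -5.   -0.  -74.7  23.1]
power 0.78 1670 [ 0.452 -0.238  0.01 ]
  fit [ 0.0457  0.4382 -0.237   4.1086]
cpu 0.92 2290 [ 0.575 -0.387  0.01 ]
  fit [ 0.0684  0.576  -0.376  -0.0034]
cpu 0.73 2542 [ 0.72  -0.325  0.01 ]
comms 0.68 1272 [ 0.568 -0.232  0.01 ]
  fit [ 0.0611  0.5593 -0.2281  3.683 ]
io 0.57 2082 [ 0.432 -0.366  0.01 ]
  fit [ 0.0281  0.4443 -0.3644  2.635 ]
[0.43459207 0.19470559 0.01      ] [1.5861 0.4444 0.2034 0.26  ]
place_cpu 0.87 [ 0.5838 -0.0535  0.005 ]
place_io 0.76 [ 0.5835 -0.0007  0.005 ]
place_comms 0.63 [ 0.5843 -0.0502  0.005 ]
```

View pics/w2.png

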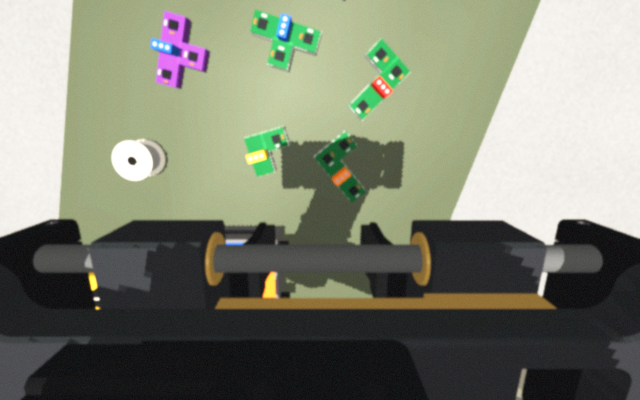

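Wrist view: cpu at (284,38), io at (380,80), comms at (262,152) and power at (338,165), all fitted. The purple piece at (177,50) is a look-alike. Before fetching anything I measure the open housing itself.

Emit:
step_arm(linear=[[-43.5, -26.3, 2.6], [-43.5, -26.3, 2.6], [-43.5, -26.3, 2.6], [-43.5, -26.3, 2.6], [-43.5, -26.3, 2.6], [0, 0, 0], [0, 0, 0]], delta_rot=[[0, 0, 0], [0, 0, 0], [0, 0, 0], [0, 0, 0], [0, 0, 0], [0, 0, 0], [0, 0, 0]], grip=[50, 50, 50, 50, 50, 50, 50])

```text
time_s: 15.35
tcp_pos: [0.5512, 0.0207, 0.2852]
ee_rot: [[0.271, -0.963, -0.0], [-0.963, -0.271, -0.0], [0.0, 0.001, -1.0]]
wrist_force: [0.5, -0.3, 0.4]
gripper_width: 0.576
gripper_force: 0.0
```

```bash
cat >> h.py <<'E'
for sy in (-45,45): PARTS["housing"]+= [bx(-82.5,-79,sy-10,sy+10,0,75),bx(-82.5,-66.5,sy-10,sy+10,72,75)]
E
python3 - <<'E'
from h import *
s=sense(); print(s["tcp_pos"])
c=shot("wrist","pics/w3.png"); m=None
for q in silhouettes("wrist","housing")[:2]:
    m=q["mask"].astype(np.uint8); print(q["score"],m.sum(),ray(c,q["point"],0.03).round(3))
    cs,_=cv2.findContours(m,cv2.RETR_EXTERNAL,cv2.CHAIN_APPROX_NONE); f=np.zeros_like(m); cv2.drawContours(f,cs,-1,1,-1)
    b=fit(c,"housing",f,.5633,-.0278,[.27],0); print(f.sum(),np.round(b,4))
for n in("lugs","place_power","place_cpu","place_io","place_comms"):
    for r in landmark_of("wrist",n)[:1]: print(n,round(r["score"],2),ray(c,r["point"],{"lugs":.06}.get(n,.005)).round(4))
x,y,w=.5633,-.0278,.2716; R=np.array([[np.cos(w),-np.sin(w)],[np.sin(w),np.cos(w)]])
for n,p in dict(lugs=(-.0695,0),power=(-.032,.016),cpu=(.016,-.032),io=(.032,.016),comms=(0,0)).items(): print(n,(R@p+[x,y]).round(4))
im=c["img"][:,:,::-1].copy()
M=cv2.resize(im[40:230,200:460],None,fx=3,fy=3); 
for X,Y,Z in [(a*.0695,b*.0695,.06) for a in(-1,1) for b in(-1,1)]+[(a*.0645,b*.0645,.06) for a in(-1,1) for b in(-1,1)]+[(a*.0645,b*.0645,.005) for a in(-1,1) for b in(-1,1)]:
    u=proj(c,np.r_[R@[X,Y]+[x,y],Z]); cv2.circle(M,tuple(((u-[200,40])*3+1).round().astype(int).tolist()),2,(255,0,255),-1)
cv2.imwrite("pics/w3c.png",M)
E
```

```text
[0.55122865 0.0206853  0.28518226]
0.98 12211 [ 0.563 -0.033  0.03 ]
12211 [ 0.0225  0.5629 -0.0283  0.2781]
lugs 0.73 [ 0.496  -0.0501  0.06  ]
place_power 0.79 [ 0.5318 -0.0212  0.005 ]
place_cpu 0.97 [ 0.5844 -0.0622  0.005 ]
place_io 0.68 [ 0.5912 -0.0047  0.005 ]
place_comms 0.58 [ 0.5603 -0.0273  0.005 ]
lugs [ 0.4963 -0.0464]
power [ 0.5282 -0.021 ]
cpu [ 0.5873 -0.0543]
io [ 0.5898 -0.0038]
comms [ 0.5633 -0.0278]
```

View pics/w3c.png

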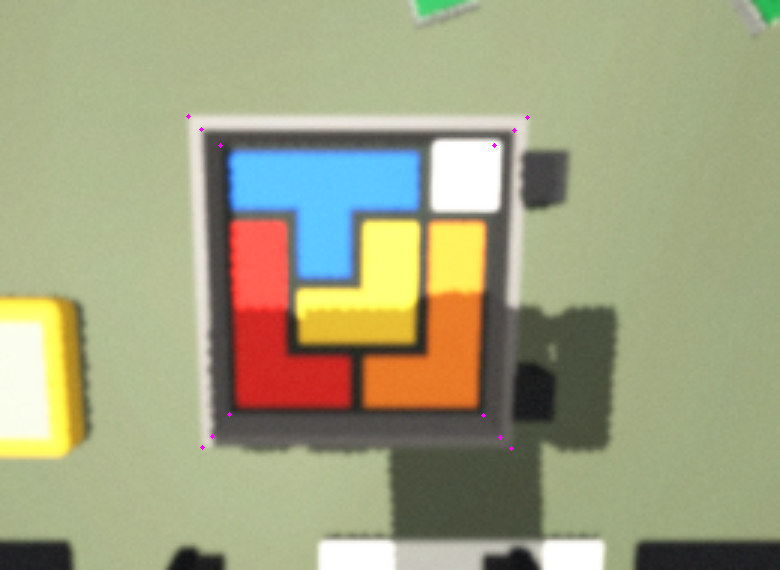

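The tub is open with its four coloured places in view, and the predicted rim and floor corners (magenta) lie within about 1 px. I refine the housing pose using the coloured floor outlines.

Run:
```python
from h import *
im=cv2.imread("pics/w3.png"); c=shot("wrist")
hsv=cv2.cvtColor(im,cv2.COLOR_BGR2HSV); m=((hsv[...,1]>140)&(hsv[...,2]>110)).astype(np.uint8); v=np.zeros((400,640)); v[85:182,270:370]=1; m=m*v.astype(np.uint8)
off=dict(power=(-32,16),cpu=(16,-32),io=(32,16),comms=(0,0)); L=[]
for n,o in off.items():
    for p in PARTS[n][:2]:
        q=p.copy(); q[:,2]=0; L.append(q+np.array([o[0],o[1],5])/1000)
PARTS["places"]=L
print(m.sum(),np.round(fit(c,"places",m,.563,-.028,[.27],0,v),4))
print(sense()["tcp_pos"])
```

```text
5404 [ 0.196   0.5629 -0.028   0.2731]
[0.55123964 0.0201133  0.2854945 ]
```

Emit:
step_arm(linear=[[40.5, 28, 34], [40.5, 28, 34], [40.5, 28, 34], [40.5, 28, 33], [0, 0, 0], [0, 0, 0], [0, 0, 0], [0, 0, 0], [0, 0, 0], [0, 0, 0]], delta_rot=[[0, 0, 0], [0, 0, 0], [0, 0, 0], [0, 0, 0], [0, 0, 0.175], [0, 0, 0.175], [0, 0, 0.175], [0, 0, 0.175], [0, 0, 0.175], [0, 0, 0]], grip=[50, 50, 50, 50, 50, 50, 50, 50, 50, 50])

```text
time_s: 17.0
tcp_pos: [0.4873, -0.1658, 0.1504]
ee_rot: [[-0.564, -0.826, 0.0], [-0.826, 0.564, -0.0], [-0.0, -0.0, -1.0]]
wrist_force: [-0.1, -0.1, 0.4]
gripper_width: 0.574
gripper_force: 0.0
```

```bash
cat > look.py <<'E'
import sys
from h import *
# look.py name x y yaw flip : fit module, print move to grasp in tool axes
n,x,y,w,fl=sys.argv[1],*map(float,sys.argv[2:6])
s=sense(); c=shot("wrist"); R=np.array(s["ee_rot"]); t=np.array(s["tcp_pos"])
qs=[q for q in silhouettes("wrist",n)]
qs.sort(key=lambda q:np.linalg.norm(ray(c,q["point"],.01)[:2]-[x,y])); q=qs[0]
b=fit(c,n,q["mask"],x,y,[w],0); print("score",q["score"],"fit",np.round(b,4))
_,x,y,w=b
bc=PARTS[n][2].mean(0); p=place(bc[None],x,y,w,0)[0]
g=w+fl; ti=np.arctan2(R[1,0],R[0,0]); d=(g-ti+np.pi)%(2*np.pi)-np.pi
print("turn about tool z",round(-d,4))
X=np.array([np.cos(g),np.sin(g),0]);Y=np.array([X[1],-X[0],0])
D=np.array([p[0],p[1],.021])-t
print("tool",t.round(4),"block",p.round(4),"move after turn (mm)",(np.array([X@D,Y@D,-D[2]])*1000).round(1))
E
python3 look.py power .4382 -.237 4.1086 0
```

```text
score 0.66 fit [ 0.0747  0.4383 -0.237   4.1002]
turn about tool z 0.013
tool [ 0.4873 -0.1658  0.1504] block [ 0.4475 -0.2239  0.03  ] move after turn (mm) [ 70.5  -0.8 129.4]
```

Emit:
step_arm(linear=[[0, 0, 0], [35.2, -0.4, 20], [35.3, -0.4, 20], [0, 0, 30], [0, 0, 30], [0, 0, 29], [0, 0, 0], [0, 0, 0]], delta_rot=[[0, 0, 0.013], [0, 0, 0], [0, 0, 0], [0, 0, 0], [0, 0, 0], [0, 0, 0], [0, 0, 0], [0, 0, 0]], grip=[50, 50, 50, 45, 45, 45, 45, 45])

```text
time_s: 18.1
tcp_pos: [0.4475, -0.2236, 0.0214]
ee_rot: [[-0.576, -0.818, 0.0], [-0.818, 0.576, -0.0], [0.0, -0.0, -1.0]]
wrist_force: [1.1, -0.1, -1.3]
gripper_width: 0.521
gripper_force: 0.0
```

Emit:
step_arm(linear=[[0, 0, 0], [0, 0, 0], [0, 0, 0], [0, 0, 0], [0, 0, 0]], delta_rot=[[0, 0, 0], [0, 0, 0], [0, 0, 0], [0, 0, 0], [0, 0, 0]], grip=[0, 0, 0, 0, 0])

```text
time_s: 18.73
tcp_pos: [0.4475, -0.2237, 0.0214]
ee_rot: [[-0.576, -0.817, 0.0], [-0.817, 0.576, -0.0], [-0.0, -0.0, -1.0]]
wrist_force: [0.4, 0.5, 1.7]
gripper_width: 0.138
gripper_force: 30.0
```

Emit:
step_arm(linear=[[0, 0, -50], [0, 0, -60], [-50, 15.3, 0], [-50, 15.3, 0], [-50, 15.3, 0], [-50, 15.3, 0], [0, 0, 0], [0, 0, 0], [0, 0, 0], [0, 0, 0]], delta_rot=[[0, 0, 0], [0, 0, 0], [0, 0, 0], [0, 0, 0], [0, 0, 0], [0, 0, 0], [0, 0, -0.1756], [0, 0, -0.1756], [0, 0, -0.1756], [0, 0, -0.1756]], grip=[0, 0, 0, 0, 0, 0, 0, 0, 0, 0])

```text
time_s: 19.98
tcp_pos: [0.5121, -0.0248, 0.1308]
ee_rot: [[0.094, -0.996, -0.001], [-0.996, -0.094, -0.0], [-0.0, 0.001, -1.0]]
wrist_force: [-0.2, 0.1, -1.4]
gripper_width: 0.134
gripper_force: 30.0
```

Emit:
step_arm(linear=[[0, 0, 0], [0, 0, 0], [0, 0, 0], [0, 0, 0], [0, 0, 0], [0, 0, 0], [0, 0, 0], [0, 0, 0], [0, 0, 0], [0, 0, 0]], delta_rot=[[0, 0, -0.1756], [0, 0, -0.1756], [0, 0, -0.1756], [0, 0, -0.1756], [0, 0, -0.1756], [0, 0, -0.1756], [0, 0, -0.1756], [0, 0, -0.1756], [0, 0, -0.1756], [0, 0, -0.1756]], grip=[0, 0, 0, 0, 0, 0, 0, 0, 0, 0])

```text
time_s: 21.22
tcp_pos: [0.5121, -0.025, 0.1309]
ee_rot: [[0.961, 0.276, -0.001], [0.276, -0.961, -0.0], [-0.001, -0.0, -1.0]]
wrist_force: [-0.2, -0.4, -0.9]
gripper_width: 0.134
gripper_force: 30.0
```

Emit:
step_arm(linear=[[0, 0, 0], [0, 0, 0]], delta_rot=[[0, 0, 0], [0, 0, 0]], grip=[0, 0])

```text
time_s: 21.48
tcp_pos: [0.5124, -0.0249, 0.1311]
ee_rot: [[0.963, 0.268, -0.001], [0.268, -0.963, -0.0], [-0.0, -0.0, -1.0]]
wrist_force: [0.4, 0.7, -0.6]
gripper_width: 0.138
gripper_force: 30.0
```

```bash
cat > to.py <<'E'
import sys
from h import *
# to.py name flip [hx hy hw]: move to put the block home
H=np.array([.5630,-.0280]);W=.273
B=dict(power=(-.048,.016),io=(.048,.016),cpu=(.016,-.048),comms=(-.016,0))
n,fl=sys.argv[1],float(sys.argv[2])
s=sense(); R=np.array(s["ee_rot"]); t=np.array(s["tcp_pos"])
P=place(np.r_[B[n],0.026][None],H[0],H[1],W,0)[0]
g=W+fl; d=(g-np.arctan2(R[1,0],R[0,0])+np.pi)%(2*np.pi)-np.pi
X=np.array([np.cos(g),np.sin(g),0]);Y=np.array([X[1],-X[0],0]); D=P-t
print("target",P.round(4),"tcp",t.round(4),"turn z",round(-d,4),"move",(np.array([X@D,Y@D,-D[2]])*1000).round(1))
E
python3 to.py power 0; python3 -c "
from h import *
shot('wrist','pics/p1.png')"
```

```text
target [ 0.5125 -0.0255  0.026 ] tcp [ 0.5124 -0.0249  0.1311] turn z -0.002 move [-1.000e-01  6.000e-01  1.051e+02]
```

View pics/p1.png

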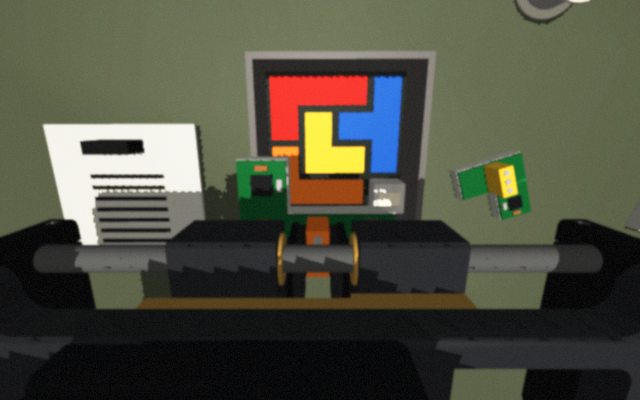

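In hand, the power module (green, 262,190) is lined up with its orange place, and the L's square points the right way. Lowering it.

Emit:
step_arm(linear=[[0, 0.6, 30], [0, 0, 25], [0, 0, 15], [0, 0, 10], [0, 0, 10], [0, 0, 8], [0, 0, 4], [0, 0, 2], [0, 0, 0]], delta_rot=[[0, 0, 0], [0, 0, 0], [0, 0, 0], [0, 0, 0], [0, 0, 0], [0, 0, 0], [0, 0, 0], [0, 0, 0], [0, 0, 0]], grip=[0, 0, 0, 0, 0, 0, 0, 0, 0])

```text
time_s: 22.65
tcp_pos: [0.5129, -0.0254, 0.0274]
ee_rot: [[0.963, 0.27, 0.0], [0.27, -0.963, 0.0], [0.0, 0.0, -1.0]]
wrist_force: [0.3, -0.4, -1.7]
gripper_width: 0.138
gripper_force: 30.0
```

Emit:
step_arm(linear=[[0, 0, 1], [0, 0, 0], [0, 0, 0], [0, 0, 0], [0, 0, -20], [0, 0, -50], [0, 0, -53]], delta_rot=[[0, 0, 0], [0, 0, 0], [0, 0, 0], [0, 0, 0], [0, 0, 0], [0, 0, 0], [0, 0, 0]], grip=[0, 28, 28, 28, 28, 28, 50])

```text
time_s: 23.52
tcp_pos: [0.5123, -0.0256, 0.1503]
ee_rot: [[0.963, 0.27, -0.002], [0.27, -0.963, -0.0], [-0.002, 0.0, -1.0]]
wrist_force: [1.4, 0.7, -0.5]
gripper_width: 0.375
gripper_force: 0.0
```

Emit:
step_arm(linear=[[-36.5, 41.2, 0], [-36.5, 41.2, 0], [-36.5, 41.2, 0], [-36.5, 41.2, 0], [-36.5, 41.2, 0], [-36.5, 41.2, 0]], delta_rot=[[0, 0, 0], [0, 0, 0], [0, 0, 0], [0, 0, 0], [0, 0, 0], [0, 0, 0]], grip=[50, 50, 50, 50, 50, 50])

```text
time_s: 24.28
tcp_pos: [0.3678, -0.3242, 0.1496]
ee_rot: [[0.963, 0.271, 0.001], [0.271, -0.963, -0.0], [0.001, 0.001, -1.0]]
wrist_force: [0.7, -0.3, -0.8]
gripper_width: 0.575
gripper_force: 0.0
```

Emit:
step_arm(linear=[[0, 0, 0], [0, 0, 0], [0, 0, 0], [0, 0, 0], [0, 0, 0], [0, 0, 0], [0, 0, 0]], delta_rot=[[0, 0, 0.1558], [0, 0, 0.1558], [0, 0, 0.1558], [0, 0, 0.1558], [0, 0, 0.1558], [0, 0, 0], [0, 0, 0]], grip=[50, 50, 50, 50, 50, 50, 50])

```text
time_s: 25.15
tcp_pos: [0.3686, -0.3226, 0.1493]
ee_rot: [[0.876, -0.482, 0.0], [-0.482, -0.876, 0.0], [0.0, -0.0, -1.0]]
wrist_force: [-0.5, -0.0, 0.5]
gripper_width: 0.572
gripper_force: 0.0
```

```bash
python3 look.py io .4443 -.3644 2.635 3.14159
python3 - <<'E'
from h import *
c=shot("top"); cv2.imwrite("pics/t2.png",cv2.resize(c["img"][120:300,180:500,::-1],None,fx=2.5,fy=2.5))
E
```

```text
score 0.65 fit [ 0.0305  0.4438 -0.3648  2.6337]
turn about tool z 0.0047
tool [ 0.3686 -0.3226  0.1493] block [ 0.4298 -0.357   0.03  ] move after turn (mm) [ 70.2   0.3 128.3]
```

View pics/t2.png

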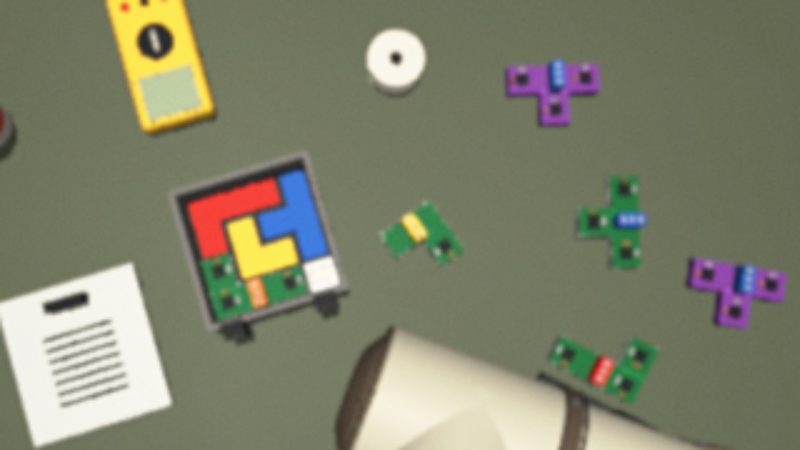

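Power sits home on its place (250,285), the cover lies flat at (85,355), and the other three modules are unmoved. Grasping io.

Emit:
step_arm(linear=[[0, 0, 0], [35, 0.2, 20], [35.2, 0.2, 20], [0, 0, 30], [0, 0, 30], [0, 0, 28], [0, 0, 0], [0, 0, 0]], delta_rot=[[0, 0, 0.0047], [0, 0, 0], [0, 0, 0], [0, 0, 0], [0, 0, 0], [0, 0, 0], [0, 0, 0], [0, 0, 0]], grip=[50, 50, 50, 45, 45, 45, 45, 45])

```text
time_s: 26.3
tcp_pos: [0.4298, -0.3573, 0.0213]
ee_rot: [[0.873, -0.488, -0.0], [-0.488, -0.873, 0.0], [-0.0, -0.0, -1.0]]
wrist_force: [-0.7, -0.8, 0.2]
gripper_width: 0.515
gripper_force: 0.0
```

Emit:
step_arm(linear=[[0, 0, 0], [0, 0, 0], [0, 0, 0], [0, 0, 0], [0, 0, 0]], delta_rot=[[0, 0, 0], [0, 0, 0], [0, 0, 0], [0, 0, 0], [0, 0, 0]], grip=[0, 0, 0, 0, 0])

```text
time_s: 26.92
tcp_pos: [0.4298, -0.3573, 0.0214]
ee_rot: [[0.873, -0.488, 0.0], [-0.488, -0.873, -0.0], [0.0, 0.0, -1.0]]
wrist_force: [0.3, 0.1, 1.0]
gripper_width: 0.137
gripper_force: 30.0
```

Emit:
step_arm(linear=[[0, 0, -50], [0, 0, -60], [-3.1, -56.8, 0], [-3.1, -56.8, 0], [-3.1, -56.8, 0], [-3.1, -56.8, 0], [-3.1, -56.8, 0], [-3.1, -56.8, 0], [-3.1, -56.8, 0], [0, 0, 0]], delta_rot=[[0, 0, 0], [0, 0, 0], [0, 0, 0], [0, 0, 0], [0, 0, 0], [0, 0, 0], [0, 0, 0], [0, 0, 0], [0, 0, 0], [0, 0, 0.1685]], grip=[0, 0, 0, 0, 0, 0, 0, 0, 0, 0])

```text
time_s: 28.18
tcp_pos: [0.6064, 0.004, 0.1307]
ee_rot: [[0.779, -0.628, 0.0], [-0.628, -0.779, 0.0], [0.0, -0.001, -1.0]]
wrist_force: [0.4, -0.6, -0.1]
gripper_width: 0.135
gripper_force: 30.0
```

Emit:
step_arm(linear=[[0, 0, 0], [0, 0, 0], [0, 0, 0], [0, 0, 0], [0, 0, 0], [0, 0, 0], [0, 0, 0], [0, 0, 0], [0, 0, 0], [0, 0, 0]], delta_rot=[[0, 0, 0.1685], [0, 0, 0.1685], [0, 0, 0.1685], [0, 0, 0.1685], [0, 0, 0.1685], [0, 0, 0.1685], [0, 0, 0.1685], [0, 0, 0.1685], [0, 0, 0.1685], [0, 0, 0.1685]], grip=[0, 0, 0, 0, 0, 0, 0, 0, 0, 0])

```text
time_s: 29.42
tcp_pos: [0.6045, 0.0003, 0.1308]
ee_rot: [[-0.716, -0.698, -0.001], [-0.698, 0.716, 0.0], [0.001, 0.001, -1.0]]
wrist_force: [-0.4, 0.5, -0.4]
gripper_width: 0.135
gripper_force: 30.0
```

Emit:
step_arm(linear=[[0, 0, 0], [0, 0, 0], [0, 0, 0], [0, 0, 0], [0, 0, 0]], delta_rot=[[0, 0, 0.1685], [0, 0, 0.1685], [0, 0, 0.1685], [0, 0, 0], [0, 0, 0]], grip=[0, 0, 0, 0, 0])

```text
time_s: 30.05
tcp_pos: [0.6048, 0.0003, 0.1311]
ee_rot: [[-0.962, -0.271, -0.0], [-0.271, 0.962, -0.0], [0.0, 0.0, -1.0]]
wrist_force: [-0.4, -0.8, -1.9]
gripper_width: 0.136
gripper_force: 30.0
```

```bash
python3 to.py io 3.14159
```

```text
target [6.049e-01 3.000e-04 2.600e-02] tcp [6.048e-01 3.000e-04 1.311e-01] turn z 0.0018 move [-1.000e-01  0.000e+00  1.051e+02]
```

Emit:
step_arm(linear=[[0, 0, 30], [0, 0, 25], [0, 0, 15], [0, 0, 10], [0, 0, 10], [0, 0, 8], [0, 0, 4], [0, 0, 2], [0, 0, 0]], delta_rot=[[0, 0, 0], [0, 0, 0], [0, 0, 0], [0, 0, 0], [0, 0, 0], [0, 0, 0], [0, 0, 0], [0, 0, 0], [0, 0, 0]], grip=[0, 0, 0, 0, 0, 0, 0, 0, 0])

```text
time_s: 31.18
tcp_pos: [0.6051, 0.0003, 0.0275]
ee_rot: [[-0.963, -0.269, 0.0], [-0.269, 0.963, 0.0], [-0.0, -0.0, -1.0]]
wrist_force: [0.5, -0.6, -0.9]
gripper_width: 0.135
gripper_force: 30.0
```

Emit:
step_arm(linear=[[0, 0, 1], [0, 0, 0], [0, 0, 0], [0, 0, 0], [0, 0, -20], [0, 0, -50], [0, 0, -53]], delta_rot=[[0, 0, 0], [0, 0, 0], [0, 0, 0], [0, 0, 0], [0, 0, 0], [0, 0, 0], [0, 0, 0]], grip=[0, 28, 28, 28, 28, 28, 50])

```text
time_s: 32.05
tcp_pos: [0.6045, 0.0002, 0.1502]
ee_rot: [[-0.963, -0.269, -0.001], [-0.269, 0.963, -0.0], [0.002, -0.0, -1.0]]
wrist_force: [0.7, 0.8, -0.1]
gripper_width: 0.37
gripper_force: 0.0
```

Emit:
step_arm(linear=[[19.1, -50.4, 0], [19.1, -50.4, 0], [19.1, -50.4, 0], [19.1, -50.4, 0], [19.1, -50.4, 0], [19.1, -50.4, 0]], delta_rot=[[0, 0, 0], [0, 0, 0], [0, 0, 0], [0, 0, 0], [0, 0, 0], [0, 0, 0]], grip=[50, 50, 50, 50, 50, 50])

```text
time_s: 32.8
tcp_pos: [0.5757, -0.3235, 0.1495]
ee_rot: [[-0.963, -0.269, 0.0], [-0.269, 0.963, -0.0], [-0.0, -0.0, -1.0]]
wrist_force: [1.5, 0.4, -0.5]
gripper_width: 0.578
gripper_force: 0.0
```

Emit:
step_arm(linear=[[0, 0, 0], [0, 0, 0], [0, 0, 0], [0, 0, 0], [0, 0, 0], [0, 0, 0], [0, 0, 0], [0, 0, 0], [0, 0, 0], [0, 0, 0]], delta_rot=[[0, 0, -0.162], [0, 0, -0.162], [0, 0, -0.162], [0, 0, -0.162], [0, 0, -0.162], [0, 0, -0.162], [0, 0, -0.162], [0, 0, -0.162], [0, 0, 0], [0, 0, 0]], grip=[50, 50, 50, 50, 50, 50, 50, 50, 50, 50])

```text
time_s: 34.05
tcp_pos: [0.5759, -0.3218, 0.1493]
ee_rot: [[-0.005, -1.0, -0.0], [-1.0, 0.005, 0.0], [-0.0, 0.0, -1.0]]
wrist_force: [0.0, 0.5, -0.4]
gripper_width: 0.571
gripper_force: 0.0
```

```bash
python3 look.py cpu .576 -.376 -.003 -1.5708;python3 -c "
from h import *
c=capture('wrist');im=c['img']; u=[im[r,k] for r,k in []]
s=sense();c=shot('wrist')
p=proj(c,[.576,-.376,.018]).round().astype(int);print('px',p,'rgb at board',np.median(im[p[1]-2:p[1]+3,p[0]-2:p[0]+3].reshape(-1,3),0))"
```

```text
score 0.87 fit [ 0.0369  0.5765 -0.3765 -0.0202]
turn about tool z 0.0156
tool [ 0.5759 -0.3218  0.1493] block [ 0.5762 -0.3925  0.03  ] move after turn (mm) [ 70.7  -1.7 128.3]
px [317 136] rgb at board [110. 251. 174.]
```

Emit:
step_arm(linear=[[0, 0, 0], [35.3, -0.8, 20], [35.4, -0.9, 20], [0, 0, 30], [0, 0, 30], [0, 0, 28], [0, 0, 0], [0, 0, 0]], delta_rot=[[0, 0, 0.0156], [0, 0, 0], [0, 0, 0], [0, 0, 0], [0, 0, 0], [0, 0, 0], [0, 0, 0], [0, 0, 0]], grip=[50, 50, 50, 45, 45, 45, 45, 45])

```text
time_s: 35.25
tcp_pos: [0.5765, -0.3925, 0.0214]
ee_rot: [[-0.018, -1.0, -0.0], [-1.0, 0.018, 0.0], [-0.0, 0.0, -1.0]]
wrist_force: [0.2, 1.1, -0.3]
gripper_width: 0.515
gripper_force: 0.0
```

Emit:
step_arm(linear=[[0, 0, 0], [0, 0, 0], [0, 0, 0], [0, 0, 0], [0, 0, 0]], delta_rot=[[0, 0, 0], [0, 0, 0], [0, 0, 0], [0, 0, 0], [0, 0, 0]], grip=[0, 0, 0, 0, 0])

```text
time_s: 35.88
tcp_pos: [0.5763, -0.3925, 0.0214]
ee_rot: [[-0.018, -1.0, -0.0], [-1.0, 0.018, 0.0], [-0.0, 0.0, -1.0]]
wrist_force: [0.6, 0.1, 0.0]
gripper_width: 0.132
gripper_force: 30.0
```

Emit:
step_arm(linear=[[0, 0, -50], [0, 0, -60], [-53.8, -1.5, 0], [-53.8, -1.5, 0], [-53.8, -1.5, 0], [-53.8, -1.5, 0], [-53.8, -1.5, 0], [-53.8, -1.5, 0], [0, 0, 0], [0, 0, 0]], delta_rot=[[0, 0, 0], [0, 0, 0], [0, 0, 0], [0, 0, 0], [0, 0, 0], [0, 0, 0], [0, 0, 0], [0, 0, 0], [0, 0, -0.1455], [0, 0, -0.1455]], grip=[0, 0, 0, 0, 0, 0, 0, 0, 0, 0])

```text
time_s: 37.12
tcp_pos: [0.5909, -0.0687, 0.1311]
ee_rot: [[0.276, -0.961, -0.001], [-0.961, -0.276, 0.0], [-0.0, 0.0, -1.0]]
wrist_force: [-0.5, -0.2, -0.5]
gripper_width: 0.141
gripper_force: 30.0
```

Emit:
step_arm(linear=[[0, 0, 0], [0, 0, 0], [0, 0, 0]], delta_rot=[[0, 0, 0], [0, 0, 0], [0, 0, 0]], grip=[0, 0, 0])

```text
time_s: 37.5
tcp_pos: [0.5911, -0.0702, 0.1312]
ee_rot: [[0.268, -0.963, -0.0], [-0.963, -0.268, 0.0], [-0.0, 0.0, -1.0]]
wrist_force: [0.6, 0.6, -2.0]
gripper_width: 0.139
gripper_force: 30.0
```

```bash
python3 to.py cpu -1.5708; python3 -c "
from h import *
shot('wrist','pics/p3.png')"
```

```text
target [ 0.5913 -0.0699  0.026 ] tcp [ 0.5911 -0.0702  0.1312] turn z -0.0015 move [ -0.2  -0.3 105.2]
```

View pics/p3.png

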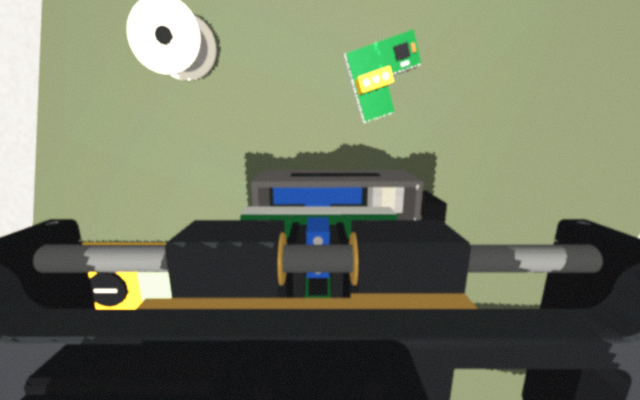

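The cpu is held square over its blue place (320,197), and comms still waits at (380,75). Lowering the cpu.

Emit:
step_arm(linear=[[-0.2, -0.3, 30], [0, 0, 25], [0, 0, 15], [0, 0, 10], [0, 0, 10], [0, 0, 8], [0, 0, 4], [0, 0, 2], [0, 0, 0]], delta_rot=[[0, 0, 0], [0, 0, 0], [0, 0, 0], [0, 0, 0], [0, 0, 0], [0, 0, 0], [0, 0, 0], [0, 0, 0], [0, 0, 0]], grip=[0, 0, 0, 0, 0, 0, 0, 0, 0])

```text
time_s: 38.67
tcp_pos: [0.5915, -0.0697, 0.0275]
ee_rot: [[0.27, -0.963, 0.0], [-0.963, -0.27, -0.0], [0.0, -0.0, -1.0]]
wrist_force: [-0.7, 0.2, -0.8]
gripper_width: 0.134
gripper_force: 30.0
```

Emit:
step_arm(linear=[[0, 0, 1], [0, 0, 0], [0, 0, 0], [0, 0, 0], [0, 0, -20], [0, 0, -50], [0, 0, -53], [40.3, -3.1, 0], [40.3, -3.1, 0], [40.3, -3.1, 0]], delta_rot=[[0, 0, 0], [0, 0, 0], [0, 0, 0], [0, 0, 0], [0, 0, 0], [0, 0, 0], [0, 0, 0], [0, 0, 0], [0, 0, 0], [0, 0, 0]], grip=[0, 28, 28, 28, 28, 28, 50, 50, 50, 50])

```text
time_s: 39.92
tcp_pos: [0.6334, -0.1845, 0.1497]
ee_rot: [[0.27, -0.963, 0.001], [-0.963, -0.27, 0.0], [0.0, -0.001, -1.0]]
wrist_force: [1.1, -0.3, 0.4]
gripper_width: 0.562
gripper_force: 0.0
```

Emit:
step_arm(linear=[[0, 0, 0], [0, 0, 0], [0, 0, 0], [0, 0, 0], [0, 0, 0], [0, 0, 0], [0, 0, 0], [0, 0, 0], [0, 0, 0], [0, 0, 0]], delta_rot=[[0, 0, 0.1628], [0, 0, 0.1628], [0, 0, 0.1628], [0, 0, 0.1628], [0, 0, 0.1628], [0, 0, 0.1628], [0, 0, 0.1628], [0, 0, 0.1628], [0, 0, 0], [0, 0, 0]], grip=[50, 50, 50, 50, 50, 50, 50, 50, 50, 50])

```text
time_s: 41.18
tcp_pos: [0.633, -0.1836, 0.1493]
ee_rot: [[-0.856, -0.517, 0.0], [-0.517, 0.856, -0.0], [-0.0, -0.0, -1.0]]
wrist_force: [-0.2, 0.9, -0.0]
gripper_width: 0.574
gripper_force: 0.0
```

```bash
python3 look.py comms .5593 -.2281 3.683 0
python3 - <<'E'
from h import *
c=shot("top"); cv2.imwrite("pics/t3.png",cv2.resize(c["img"][170:270,180:340,::-1],None,fx=4,fy=4))
E
```

```text
score 0.64 fit [ 0.0333  0.5604 -0.189   3.7354]
turn about tool z -0.0499
tool [ 0.633  -0.1836  0.1493] block [ 0.5737 -0.1801  0.03  ] move after turn (mm) [ 47.2  36.1 128.3]
```

View pics/t3.png

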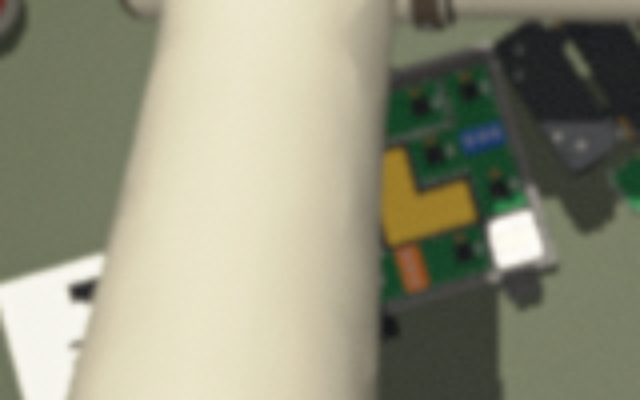

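cpu and the others are home and the yellow place is free. comms was knocked: it has moved about 39 mm. I re-centre and look again.

Emit:
step_arm(linear=[[0, 0, 0], [-22.8, 36.1, 0], [0, 0, 0], [0, 0, 0]], delta_rot=[[0, 0, -0.05], [0, 0, 0], [0, 0, 0], [0, 0, 0]], grip=[50, 50, 50, 50])

```text
time_s: 41.82
tcp_pos: [0.6319, -0.1409, 0.1495]
ee_rot: [[-0.83, -0.558, 0.0], [-0.558, 0.83, -0.0], [-0.0, -0.0, -1.0]]
wrist_force: [0.6, 0.1, -0.0]
gripper_width: 0.578
gripper_force: 0.0
```

```bash
python3 look.py comms .5604 -.189 3.735 0
```

```text
score 0.86 fit [ 0.0235  0.5605 -0.1884  3.7386]
turn about tool z -0.0046
tool [ 0.6319 -0.1409  0.1495] block [ 0.5737 -0.1795  0.03  ] move after turn (mm) [ 69.8   0.8 128.5]
```

Emit:
step_arm(linear=[[0, 0, 0], [34.9, 0.4, 20], [34.9, 0.4, 20], [0, 0, 30], [0, 0, 30], [0, 0, 28], [0, 0, 0], [0, 0, 0]], delta_rot=[[0, 0, -0.0046], [0, 0, 0], [0, 0, 0], [0, 0, 0], [0, 0, 0], [0, 0, 0], [0, 0, 0], [0, 0, 0]], grip=[50, 50, 50, 45, 45, 45, 45, 45])

```text
time_s: 42.92
tcp_pos: [0.5736, -0.1798, 0.0213]
ee_rot: [[-0.828, -0.561, -0.0], [-0.561, 0.828, -0.0], [0.0, 0.0, -1.0]]
wrist_force: [0.6, -0.2, -0.4]
gripper_width: 0.518
gripper_force: 0.0
```

Emit:
step_arm(linear=[[0, 0, 0], [0, 0, 0], [0, 0, 0], [0, 0, 0], [0, 0, 0]], delta_rot=[[0, 0, 0], [0, 0, 0], [0, 0, 0], [0, 0, 0], [0, 0, 0]], grip=[0, 0, 0, 0, 0])

```text
time_s: 43.55
tcp_pos: [0.5736, -0.1794, 0.0214]
ee_rot: [[-0.827, -0.561, 0.0], [-0.561, 0.827, -0.0], [-0.0, -0.0, -1.0]]
wrist_force: [-0.8, 1.0, 0.7]
gripper_width: 0.134
gripper_force: 30.0
```

Emit:
step_arm(linear=[[0, 0, -50], [0, 0, -60], [-20.3, 45.4, 0], [-20.3, 45.4, 0], [-20.3, 45.4, 0], [0, 0, 0], [0, 0, 0], [0, 0, 0], [0, 0, 0], [0, 0, 0]], delta_rot=[[0, 0, 0], [0, 0, 0], [0, 0, 0], [0, 0, 0], [0, 0, 0], [0, 0, -0.1762], [0, 0, -0.1762], [0, 0, -0.1762], [0, 0, -0.1762], [0, 0, -0.1762]], grip=[0, 0, 0, 0, 0, 0, 0, 0, 0, 0])

```text
time_s: 44.8
tcp_pos: [0.5472, -0.0324, 0.1311]
ee_rot: [[-0.088, -0.996, -0.001], [-0.996, 0.088, 0.0], [-0.0, 0.001, -1.0]]
wrist_force: [-0.7, 0.2, -0.3]
gripper_width: 0.136
gripper_force: 30.0
```

Emit:
step_arm(linear=[[0, 0, 0], [0, 0, 0], [0, 0, 0], [0, 0, 0], [0, 0, 0], [0, 0, 0], [0, 0, 0], [0, 0, 0], [0, 0, 0], [0, 0, 0]], delta_rot=[[0, 0, -0.1762], [0, 0, -0.1762], [0, 0, -0.1762], [0, 0, -0.1762], [0, 0, -0.1762], [0, 0, -0.1762], [0, 0, -0.1762], [0, 0, -0.1762], [0, 0, -0.1762], [0, 0, -0.1762]], grip=[0, 0, 0, 0, 0, 0, 0, 0, 0, 0])

```text
time_s: 46.05
tcp_pos: [0.5472, -0.0325, 0.1311]
ee_rot: [[0.995, 0.103, -0.001], [0.103, -0.995, 0.0], [-0.001, -0.0, -1.0]]
wrist_force: [0.4, 0.3, -0.6]
gripper_width: 0.135
gripper_force: 30.0
```

Emit:
step_arm(linear=[[0, 0, 0], [0, 0, 0], [0, 0, 0], [0, 0, 0]], delta_rot=[[0, 0, -0.1762], [0, 0, 0], [0, 0, 0], [0, 0, 0]], grip=[0, 0, 0, 0])

```text
time_s: 46.55
tcp_pos: [0.5474, -0.0325, 0.1313]
ee_rot: [[0.963, 0.269, -0.0], [0.269, -0.963, 0.0], [-0.0, -0.0, -1.0]]
wrist_force: [-0.2, -0.5, -0.4]
gripper_width: 0.133
gripper_force: 30.0
```

```bash
python3 to.py comms 0
```

```text
target [ 0.5476 -0.0323  0.026 ] tcp [ 0.5474 -0.0325  0.1313] turn z -0.0007 move [ 2.000e-01 -1.000e-01  1.053e+02]
```

Emit:
step_arm(linear=[[0, 0, 30], [0, 0, 25], [0, 0, 15], [0, 0, 8], [0, 0, 8], [0, 0, 8], [0, 0, 6], [0, 0, 4], [0, 0, 0]], delta_rot=[[0, 0, 0], [0, 0, 0], [0, 0, 0], [0, 0, 0], [0, 0, 0], [0, 0, 0], [0, 0, 0], [0, 0, 0], [0, 0, 0]], grip=[0, 0, 0, 0, 0, 0, 0, 0, 0])

```text
time_s: 47.68
tcp_pos: [0.5474, -0.0325, 0.0271]
ee_rot: [[0.963, 0.27, -0.0], [0.27, -0.963, -0.0], [-0.0, -0.0, -1.0]]
wrist_force: [-0.1, -0.1, -1.0]
gripper_width: 0.138
gripper_force: 30.0
```

Emit:
step_arm(linear=[[0, 0, 1], [0, 0, 0], [0, 0, 0], [0, 0, 0], [0, 0, -20], [0, 0, -60], [0, 0, -60], [0, 0, -60], [0, 0, -60]], delta_rot=[[0, 0, 0], [0, 0, 0], [0, 0, 0], [0, 0, 0], [0, 0, 0], [0, 0, 0], [0, 0, 0], [0, 0, 0], [0, 0, 0]], grip=[0, 28, 28, 28, 28, 28, 50, 50, 50])

```text
time_s: 48.8
tcp_pos: [0.547, -0.0326, 0.2886]
ee_rot: [[0.963, 0.27, 0.001], [0.27, -0.963, 0.0], [0.001, -0.0, -1.0]]
wrist_force: [1.0, -0.3, -0.1]
gripper_width: 0.544
gripper_force: 0.0
```

Emit:
step_arm(linear=[[0, 0, 0], [0, 0, 0], [0, 0, 0], [0, 0, 0], [0, 0, 0], [0, 0, 0], [0, 0, 0], [0, 0, 0], [0, 0, 0], [-49.5, -17.7, 0]], delta_rot=[[0, 0, 0.1745], [0, 0, 0.1745], [0, 0, 0.1745], [0, 0, 0.1745], [0, 0, 0.1745], [0, 0, 0.1745], [0, 0, 0.1745], [0, 0, 0.1745], [0, 0, 0.1745], [0, 0, 0]], grip=[50, 50, 50, 50, 50, 50, 50, 50, 50, 50])

```text
time_s: 50.05
tcp_pos: [0.551, 0.0184, 0.2864]
ee_rot: [[0.265, -0.964, 0.0], [-0.964, -0.265, -0.0], [0.0, 0.0, -1.0]]
wrist_force: [1.1, 0.7, -0.2]
gripper_width: 0.571
gripper_force: 0.0
```

Emit:
step_arm(linear=[[0, 0, 0], [0, 0, 0]], delta_rot=[[0, 0, 0], [0, 0, 0]], grip=[50, 50])

```text
time_s: 50.3
tcp_pos: [0.5509, 0.02, 0.2863]
ee_rot: [[0.271, -0.963, -0.0], [-0.963, -0.271, -0.0], [0.0, 0.0, -1.0]]
wrist_force: [0.1, 0.1, 1.1]
gripper_width: 0.577
gripper_force: 0.0
```

Run:
```python
from h import *
s=sense();print(s["tcp_pos"])
c=shot("wrist"); im=c["img"][:,:,::-1]
cv2.imwrite("pics/w4.png",cv2.resize(im[40:230,200:460],None,fx=3,fy=3))
off=dict(power=(-.032,.016),cpu=(.016,-.032),io=(.032,.016),comms=(0,0))
for n,o in off.items():
    e=place(np.r_[o,.005][None],.563,-.028,.273,0)[0]
    for q in silhouettes("wrist",n)[:1]:
        b=fit(c,n,q["mask"],e[0],e[1],[.273],.005); print(n,round(q["score"],2),np.round(b,4),"err mm",((np.array(b[1:3])-e[:2])*1000).round(1))
```

```text
[0.55094327 0.01998811 0.2862546 ]
power 0.64 [ 0.0431  0.5295 -0.0213  0.2752] err mm [ 1.6 -0.1]
cpu 0.88 [ 0.0458  0.5871 -0.0542  0.2704] err mm [0.1 0.3]
io 0.67 [ 0.0407  0.5894 -0.0041  0.2615] err mm [-0.1 -0.1]
comms 0.9 [ 0.0691  0.5633 -0.0279  0.2641] err mm [0.3 0.1]
```

View pics/w4.png

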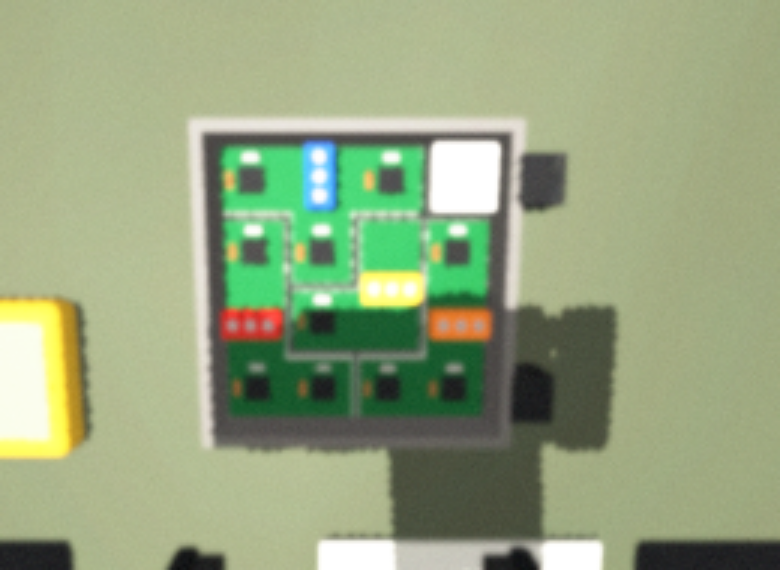

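All four modules are home with even seams, and the fitted errors are at most 1.6 mm. Now the cover.

Emit:
step_arm(linear=[[-50.4, 13.2, 0], [-50.4, 13.2, 0], [-50.4, 13.2, 0], [-50.4, 13.2, 0], [0, 0, 0], [0, 0, 0]], delta_rot=[[0, 0, 0], [0, 0, 0], [0, 0, 0], [0, 0, 0], [0, 0, 0], [0, 0, 0]], grip=[50, 50, 50, 50, 50, 50])

```text
time_s: 51.3
tcp_pos: [0.4459, 0.1994, 0.2864]
ee_rot: [[0.271, -0.963, 0.0], [-0.963, -0.271, -0.0], [0.0, -0.0, -1.0]]
wrist_force: [0.6, -0.2, -0.0]
gripper_width: 0.572
gripper_force: 0.0
```

Run:
```python
from h import *
s=sense();t=np.array(s["tcp_pos"]);R=np.array(s["ee_rot"]);c=shot("wrist")
q=silhouettes("wrist","cover")[0]
b=fit(c,"cover",q["mask"],.459,.151,[.27],0); print(round(q["score"],2),np.round(b,4))
for r in landmark_of("wrist","cover_tab")[:1]: print("tab",ray(c,r["point"],.038).round(4))
_,x,y,w=b; g=w-np.pi/2; P=place(np.array([[.05,0,.0195]]),x,y,w,0)[0]
d=(g-np.arctan2(R[1,0],R[0,0])+np.pi)%(2*np.pi)-np.pi
X=np.array([np.cos(g),np.sin(g),0]);Y=np.array([X[1],-X[0],0]);D=P-t
print("turn",-d,"P",P.round(4),"move",(np.array([X@D,Y@D,-D[2]])*1000).round(1))
```

```text
0.98 [0.0228 0.4593 0.1513 0.2744]
tab [0.5042 0.1628 0.038 ]
turn -0.000315239517987731 P [0.5075 0.1649 0.0195] move [ 49.9 -49.9 266.9]
```

Emit:
step_arm(linear=[[16.6, -16.6, 40], [16.6, -16.6, 40], [16.7, -16.7, 40], [0, 0, 45], [0, 0, 45], [0, 0, 36], [0, 0, 20.5], [0, 0, 0], [0, 0, 0]], delta_rot=[[0, 0, 0], [0, 0, 0], [0, 0, 0], [0, 0, 0], [0, 0, 0], [0, 0, 0], [0, 0, 0], [0, 0, 0], [0, 0, 0]], grip=[50, 50, 50, 50, 50, 50, 50, 50, 50])

```text
time_s: 52.58
tcp_pos: [0.5083, 0.165, 0.0206]
ee_rot: [[0.27, -0.963, 0.001], [-0.963, -0.27, 0.001], [-0.0, -0.002, -1.0]]
wrist_force: [0.3, -0.5, 0.5]
gripper_width: 0.578
gripper_force: 0.0
```

Emit:
step_arm(linear=[[0, 0, 0], [0, 0, 0], [0, 0, 0], [0, 0, 0], [0, 0, 0], [0, 0, 0]], delta_rot=[[0, 0, 0], [0, 0, 0], [0, 0, 0], [0, 0, 0], [0, 0, 0], [0, 0, 0]], grip=[0, 0, 0, 0, 0, 0])

```text
time_s: 53.32
tcp_pos: [0.5073, 0.1653, 0.0199]
ee_rot: [[0.271, -0.963, 0.0], [-0.963, -0.271, 0.0], [-0.0, -0.0, -1.0]]
wrist_force: [0.1, 0.2, 1.5]
gripper_width: 0.136
gripper_force: 30.0
```

Emit:
step_arm(linear=[[0, 0, -45], [0, 0, -62], [0, 0, -62], [50.2, -13.6, 0], [50.2, -13.6, 0], [50.2, -13.6, 0], [50.2, -13.6, 0], [0, 0, 0], [0, 0, 0], [0, 0, 0]], delta_rot=[[0, 0, 0], [0, 0, 0], [0, 0, 0], [0, 0, 0], [0, 0, 0], [0, 0, 0], [0, 0, 0], [0, 0, 0], [0.12, 0, 0], [0.12, 0, 0]], grip=[0, 0, 0, 0, 0, 0, 0, 0, 0, 0])

```text
time_s: 54.58
tcp_pos: [0.6134, -0.0129, 0.1878]
ee_rot: [[0.27, -0.935, 0.23], [-0.963, -0.262, 0.066], [-0.001, -0.239, -0.971]]
wrist_force: [0.5, -0.3, -1.7]
gripper_width: 0.135
gripper_force: 30.0
```

Emit:
step_arm(linear=[[0, 0, 0], [0, 0, 0], [0, 0, 0], [0, 0, 0]], delta_rot=[[0.12, 0, 0], [0, 0, 0], [0, 0, 0], [0, 0, 0]], grip=[0, 0, 0, 0])

```text
time_s: 55.08
tcp_pos: [0.615, -0.0129, 0.1889]
ee_rot: [[0.271, -0.901, 0.339], [-0.963, -0.254, 0.095], [0.0, -0.352, -0.936]]
wrist_force: [-0.8, 0.2, -3.4]
gripper_width: 0.134
gripper_force: 30.0
```

```bash
cat > cov.py <<'E'
import sys
from h import *
# cov.py px pz theta : tool move so that cover pivot (local -69.5,10) is at housing (px,pz) mm at tilt theta
px,pz,th=map(float,sys.argv[1:]); H=np.array([.563,-.028,0]);W=.273
ex=np.array([np.cos(W),np.sin(W),0]);ey=np.array([-ex[1],ex[0],0]);ez=np.array([0,0,1.])
s=sense();t=np.array(s["tcp_pos"]);R=np.array(s["ee_rot"])
cx=-R[:,1]; print("tilt",round(np.arctan2(cx[2],cx@ex),4),"yaw err",round(np.arcsin(cx@ey),4),"roll",round(np.arcsin(-R[2,0]),4))
a=np.arctan2(cx[2],cx@ex)
u=np.array([119.5,9.9]);rot=lambda a:np.array([u[0]*np.cos(a)-u[1]*np.sin(a),u[0]*np.sin(a)+u[1]*np.cos(a)])
h=[(t-H)@ex*1000,(t-H)@ey*1000,t[2]*1000]
print("pivot now",(np.array([h[0],h[2]])-rot(a)).round(1),"y",round(h[1],1))
g=np.array([px,pz])+rot(th); P=H+(ex*g[0]+ez*g[1]+ey*.4)/1000
print("move tool mm",(R.T@(P-t)*1000).round(1),"turn x",round(th-a,4),"force",np.round(s["wrist_force"],1),round(s["gripper_width"]*87,1))
E
python3 cov.py -55.5 65 .36
```

```text
tilt 0.3597 yaw err 0.0015 roll -0.0001
pivot now [-54.3 137.6] y 0.6
move tool mm [ 0.2 26.7 67.5] turn x 0.0003 force [-0.8  0.2 -3.4] 11.7
```

Emit:
step_arm(linear=[[0, 8, 20], [0, 8, 20], [0, 7, 18], [0.2, 3.7, 9.5], [0, 0, 0], [0, 0, 0]], delta_rot=[[0, 0, 0], [0, 0, 0], [0, 0, 0], [0, 0, 0], [0, 0, 0], [0, 0, 0]], grip=[0, 0, 0, 0, 0, 0])

```text
time_s: 55.82
tcp_pos: [0.6138, -0.0137, 0.1171]
ee_rot: [[0.271, -0.9, 0.341], [-0.963, -0.254, 0.096], [0.0, -0.354, -0.935]]
wrist_force: [0.2, -1.0, -1.8]
gripper_width: 0.137
gripper_force: 30.0
```

```bash
python3 cov.py -69.8 65 .36
python3 - <<'E'
from h import *
c=shot("scene"); cv2.imwrite("pics/s2.png",cv2.resize(c["img"][150:260,280:410,::-1],None,fx=5,fy=5))
E
```

```text
tilt 0.3616 yaw err 0.0014 roll -0.0004
pivot now [-55.5  65.6] y 0.0
move tool mm [-0.4 13.5 -4.3] turn x -0.0016 force [ 0.2 -1.  -1.8] 12.0
```

View pics/s2.png

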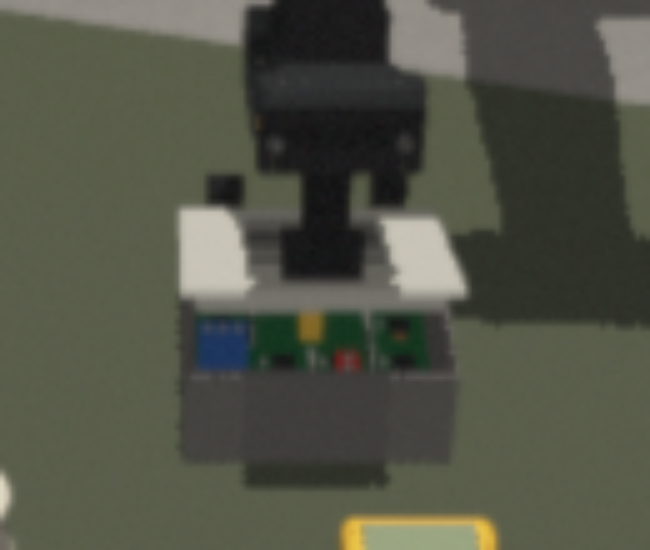

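The cover is tipped, with its tail just in front of the lugs (225,190 and 390,190 in the crop) and the modules undisturbed below. Tucking it under.

Emit:
step_arm(linear=[[0, 4.5, -1.6], [0, 4.5, -1.6], [0, 4.5, -1.5], [0, 0, 0], [0, 0, 0]], delta_rot=[[0, 0, 0], [0, 0, 0], [0, 0, 0], [0, 0, 0], [0, 0, 0]], grip=[0, 0, 0, 0, 0])

```text
time_s: 56.5
tcp_pos: [0.5993, -0.0178, 0.116]
ee_rot: [[0.271, -0.901, 0.34], [-0.963, -0.253, 0.095], [0.0, -0.353, -0.936]]
wrist_force: [0.5, -0.2, -2.1]
gripper_width: 0.139
gripper_force: 30.0
```

```bash
python3 cov.py -69.5 61 .36
```

```text
tilt 0.3604 yaw err 0.0011 roll -0.0001
pivot now [-70.6  64.6] y 0.1
move tool mm [-0.3  0.2  3.9] turn x -0.0004 force [ 0.5 -0.2 -2.1] 12.1
```

Emit:
step_arm(linear=[[0, 0.2, 3.9], [0, -0.3, 4.8], [0, -0.3, 4.8], [0, -0.3, 4.8], [0, -0.3, 4.8], [0, -0.3, 4.8], [0, -0.3, 4.8], [0, 0, 0], [0, 0, 0]], delta_rot=[[0, 0, 0], [-0.04, 0, 0], [-0.04, 0, 0], [-0.04, 0, 0], [-0.04, 0, 0], [-0.04, 0, 0], [-0.04, 0, 0], [0, 0, 0], [0, 0, 0]], grip=[0, 0, 0, 0, 0, 0, 0, 0, 0])

```text
time_s: 57.62
tcp_pos: [0.609, -0.0149, 0.0847]
ee_rot: [[0.271, -0.956, 0.116], [-0.963, -0.269, 0.033], [-0.0, -0.12, -0.993]]
wrist_force: [-0.1, -0.7, -2.2]
gripper_width: 0.137
gripper_force: 30.0
```

```bash
python3 cov.py -69.5 60.5 .0
```

```text
tilt 0.1205 yaw err 0.0009 roll 0.0002
pivot now [-69.6  60.5] y 0.2
move tool mm [-0.2 -0.4 14.4] turn x -0.1205 force [-0.1 -0.7 -2.2] 12.0
```

Emit:
step_arm(linear=[[0, -0.3, 4.8], [0, -0.3, 4.8], [0, -0.3, 4.8], [0, 0, 0], [0, 0, 0.5], [0, 0, 0]], delta_rot=[[-0.04, 0, 0], [-0.04, 0, 0], [-0.04, 0, 0], [0, 0, 0], [0, 0, 0], [0, 0, 0]], grip=[0, 0, 0, 0, 0, 0])

```text
time_s: 58.38
tcp_pos: [0.6108, -0.0146, 0.0704]
ee_rot: [[0.27, -0.963, 0.001], [-0.963, -0.27, 0.0], [-0.0, -0.001, -1.0]]
wrist_force: [-0.2, 0.5, -2.1]
gripper_width: 0.135
gripper_force: 30.0
```

```bash
python3 cov.py -69.5 60 .0
```

```text
tilt 0.0007 yaw err 0.0008 roll 0.0001
pivot now [-69.9  60.4] y 0.1
move tool mm [-0.3 -0.4  0.5] turn x -0.0007 force [-0.2  0.5 -2.1] 11.7
```

Emit:
step_arm(linear=[[0, 0, 0.5], [0, 0, 0], [0, 0, 0], [0, 0, 0], [0, 0, -30], [0, 0, -60], [0, 0, -60], [-24.8, 24.2, -34], [-24.8, 24.2, -31], [0, 0, 0]], delta_rot=[[0, 0, 0], [0, 0, 0], [0, 0, 0], [0, 0, 0], [0, 0, 0], [0, 0, 0], [0, 0, 0], [0, 0, 0], [0, 0, 0], [0, 0, 0]], grip=[0, 40, 40, 40, 40, 40, 40, 40, 40, 40])

```text
time_s: 59.62
tcp_pos: [0.551, 0.0211, 0.2886]
ee_rot: [[0.273, -0.962, 0.007], [-0.962, -0.273, 0.002], [0.0, -0.008, -1.0]]
wrist_force: [0.9, -0.5, -0.6]
gripper_width: 0.458
gripper_force: 0.0
```

Emit:
step_arm(linear=[[0, 0, 0], [0, 0, 0]], delta_rot=[[0, 0, 0], [0, 0, 0]], grip=[40, 40])

```text
time_s: 59.88
tcp_pos: [0.551, 0.0199, 0.2829]
ee_rot: [[0.27, -0.963, -0.003], [-0.963, -0.27, -0.001], [-0.0, 0.003, -1.0]]
wrist_force: [-0.1, -0.2, -0.5]
gripper_width: 0.461
gripper_force: 0.0
```

Run:
```python
from h import *
print(sense()["tcp_pos"])
c=shot("wrist"); q=silhouettes("wrist","cover")[0]
print(q["score"],np.round(fit(c,"cover",q["mask"],.563,-.028,[.273],.05),4))
a=cv2.resize(c["img"][40:230,200:460,::-1],(650,475))
c=shot("scene"); b=cv2.resize(c["img"][170:260,300:400,::-1],(528,475))
cv2.imwrite("pics/end.png",cv2.resize(np.hstack([a,b]),(795,320)))
```

```text
[0.55097806 0.01985277 0.28291061]
0.85 [ 0.0225  0.5631 -0.0289  0.2731]
```

View pics/end.png

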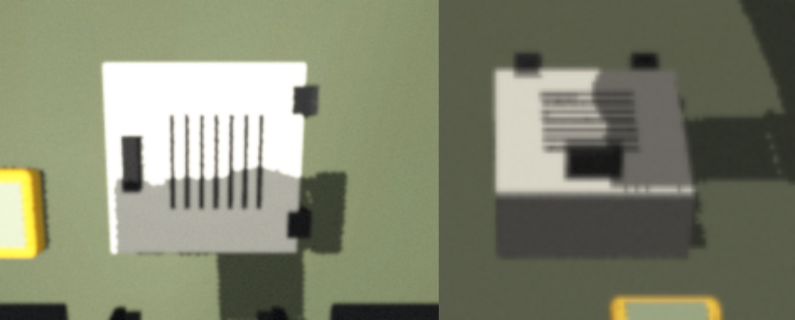

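The cover is closed and flush, tucked under both lugs at (305,100) and (300,222) in the left crop, with the tab on the far side. The fit is within 1 mm of the housing. Handing in.

```bash
python3 -c "
from station import finish_job
print(finish_job())"
```

```text
the job is handed in; nothing more can be done
None
```

I handed the job in at about 60 s of robot time: all four modules measured home in their places, the cover is closed under the lugs within 1 mm of the housing, and the arm never touched the bystanders or purple look-alikes; no verdict was returned.

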